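# Nest three strainers on one stuck-on hook

### The job

Take the three dry strainers off the drip rack and hang them by their handle eyes on the long hook at the shelf's front edge, one after the other: first the large one, then the medium, then the small, each with its mouth facing outwards from the shelf and its dome sitting inside the bowl of the one behind. The hook is only stuck on, so set them on it gently, let each hang free before fetching the next, and leave the things on the shelf where they are.

Things in the scene. Friction and masses are not known exactly. Their poses are not given: they have to be found in the camera images.
- large_eye (a point): Centre of the handle eye of the large steel strainer (bowl 120 mm across, about 0.18 kg). Eye: upright frame in the y-z plane, 6 mm thick, 40 mm wide outside, 30 inside, flat sides from 22 mm below to 8 above the centre; arched top to 22 mm above (its underside at 16); bottom bar 19 to 25 below. Grip its sides from above, the bar between the fingers. x points out of the domed back, z up.
- large_bowl (a point): Centre of the rim (mouth) of the large strainer's round bowl, 120 mm across, domed 50 mm deep towards +x, mouth facing -x; 140 mm below its eye and 4 mm to -x of it. A strap 13 mm wide, 5 mm thick joins bowl and eye. Same axes as the eye. A bowl held higher than the one hung behind strikes its rim: lower it near the tip, then slide back. Which strainer hangs on which rack arm varies.
- medium_eye (a point): Centre of the handle eye of the medium steel strainer (bowl 96 mm across, about 0.14 kg). Eye: upright frame in the y-z plane, 6 mm thick, 40 mm wide outside, 30 inside, flat sides from 22 mm below to 8 above the centre; arched top to 22 mm above (its underside at 16); bottom bar 19 to 25 below. Grip its sides from above, the bar between the fingers. x points out of the domed back, z up.
- medium_bowl (a point): Centre of the rim (mouth) of the medium strainer's round bowl, 96 mm across, domed 42 mm deep towards +x, mouth facing -x; 140 mm below its eye and 3 mm to -x of it. A strap 13 mm wide, 5 mm thick joins bowl and eye. Same axes as the eye. A bowl held higher than the one hung behind strikes its rim: lower it near the tip, then slide back. Which strainer hangs on which rack arm varies.
- small_eye (a point): Centre of the handle eye of the small steel strainer (bowl 72 mm across, about 0.11 kg). Eye: upright frame in the y-z plane, 6 mm thick, 40 mm wide outside, 30 inside, flat sides from 22 mm below to 8 above the centre; arched top to 22 mm above (its underside at 16); bottom bar 19 to 25 below. Grip its sides from above, the bar between the fingers. x points out of the domed back, z up.
- small_bowl (a point): Centre of the rim (mouth) of the small strainer's round bowl, 72 mm across, domed 34 mm deep towards +x, mouth facing -x; 140 mm below its eye and 2 mm to -x of it. A strap 13 mm wide, 5 mm thick joins bowl and eye. Same axes as the eye. A bowl held higher than the one hung behind strikes its rim: lower it near the tip, then slide back. Which strainer hangs on which rack arm varies.
- hook: Long steel hook stuck to the front edge of the white shelf; fixed, bears at most 25 N. Origin: root of its bar, on the centre line. The round bar, 8 mm thick, runs level along -x for 125 mm, then turns up. y along the shelf edge, z up. A riser 30 mm wide, 6 mm thick goes from 10 mm above the root down to the shelf board, whose front edge is at x = 0, 115 to 133 mm below the bar.
- hook_tip (a point): Centre of the rounded end of the hook's upturned tip, 132 mm from the root along -x, 7 mm above the bar's centre line (its top 11 mm above; thread an eye with its centre 6 mm above the line). A hung eye's centre rests 12 mm below it. The large dome needs 50 mm behind its eye: hang it 65 to 75 mm from the root, and each next eye 8 to 22 mm nearer the tip, so that its dome sits in the bowl behind.
- rack: Drip rack, fixed on the counter: white base 150 x 420 x 10 mm, posts 190 mm either side, crossbar along y 275 mm up. Origin: counter, below the crossbar's middle. Three arms 8 mm thick at y = -135, 0, 135 mm run along -x (to the robot) at height 275 mm, straight for 87 mm, tips turned up 8 mm, ending at 94 mm. Eyes start 75 mm in front of the crossbar; lift about 12 mm to clear a tip.
- grinder: Bystander: aluminium pepper grinder, 48 mm across, 129 mm tall, on the shelf (shelf top 160 mm above the counter). Origin at the centre of its underside.
- bowl: Bystander: small green ceramic pinch bowl, 76 mm across, 36 mm tall, on the shelf. Origin at the centre of its underside.
- bottle_a: Bystander: amber glass bottle with black cap, 50 mm across, 125 mm tall, on the shelf. Origin at the centre of its underside.
- bottle_b: Bystander: amber glass bottle with black cap, 50 mm across, 125 mm tall, on the shelf. Origin at the centre of its underside.

How it is judged:
By the outcome, as a careful person would: the job done as asked, in the order asked, and still so for the second after the job is handed in, with the robot touching nothing.
It also fails if it takes over 72 s, if anything falls off the work surface, if the arm or the gripper's body presses on something with over 40 N, if the wrist force passes 120 N, or if a joint passes its speed limit or range.

### The arm

A 6-joint arm with a two-finger parallel gripper is mounted at the origin on the work surface. World frame = base frame: x ahead of the robot, y to its left, z up, the work surface at z = 0. Lengths are in m, angles in rad, forces in N, time in s.
With the tool pointing down it reaches from about 0.35 to 0.975 m from the base axis. Payload 4.9 kg.
Tool frame: the origin (TCP) lies at the very end of the fingers, on their centre line; the grasp point (between the pads) lies 19 mm behind it (grasp_offset is the distance from the TCP to the grasp point, in m); x points along the fingers, y is the direction in which the jaws open and shut, and the axes are right-handed (so a half turn about x gives the same grasp; the last joint's range is limited). The gripper opens to 85 mm and grips with 20 to 120 N. Pads are 22 mm wide; open, the fingers measure 114 mm over their backs; the gripper's body (76 mm by 85 mm) begins 54 mm behind the grasp point. The pads swing forward as they close: fully open they stand 13 mm farther back than shut.
Start: joints at [-1.413, 0.053, 1.613, -0, 1.476, -0.119], TCP at [0.171, -0.601, 0.231] pointing down, gripper open.
Joint ranges: [-3.01, 3.01], [-1.01, 2.22], [0.06, 2.58], [-1.02, 4.17], [0.09, 2.62], [-3.14, 3.14]. Speed limits (rad/s): [2.57, 2.57, 3.14, 3.14, 3.14, 3.14].

### API

Orientations are given as a rotation vector (axis times angle).
In Python, from station import get_obs, get_image, camera_model, finish_job, grasp_offset gives the robot as it stands.
- The arm moves only by the shell command python3 -m crank 'ROWS' [OPENING] [FORCE]. ROWS is JSON, a list that holds one entry, the list of rows, each a list of 4 numbers: the shift along the world's x, y, z in m, then the turn about the world's z in degrees. In form: [[[dx, dy, dz, turn], ...]]. A call has 1 to 5 rows; each row is the pose to reach, as a shift and turn from the pose commanded when the call began; what a row does not reach only later rows make up. A row lasts 1/12 s, in which the tool goes at most 41.7 mm and 7.16 degrees, less where a joint would pass 70% of its speed; a pose out of reach is approached as far as the arm can. A call with a gripper value outside its range is refused whole. OPENING is the opening, from 0 (shut) to 1 (fully open), set as the call begins (- or left out, the last holds). The fingers move at their own pace and stop on an object; FORCE is the grip in N (left out, the last holds). Time passes only in rows, so rows that repeat a pose let the fingers close. It gives the time, the measured TCP pose, the force and the opening at its end, in the units of the state.
- get_obs(): the state, without advancing time (a new reading comes with each control period).
- get_image(name): name is "scene" or "top" or "wrist"; returns (picture, depth): 384x512x3 uint8, red, green, blue; 384x512 float32, m along the optical axis (not along the pixel's ray), 0 where there is no reading.
- camera_model(name): a dict with "fx", "fy", "cx", "cy" (pixels), "xyz" and "attitude" of the camera in the world. Camera axes: x right, y down, z forward; pixel columns grow to the right and rows downward; lengths in m; the calibration is good to about 2 mm. A picture is of the moment at which its call begins: read the wrist's pose just before it. camera_model takes no time and is no camera call; for the wrist camera it gives the pose at the moment of the call.
- finish_job(): hands the job in, once; it reports no verdict.
The state is a dict: "t": time; "q": joint angles; "dq": joint speeds; "effort": joint torques, N m; "tool_pos": TCP position; "tool_rot": TCP orientation; "contact_force": force on the tool from outside, world axes, zero at the start; "wrist_torque": the same for the moment, N m; "opening": finger opening in m.
Only numpy, scipy, OpenCV 4.12 (cv2) and the standard library are available. Lean on these libraries where they do the work, as an engineer would, in place of code of your own. Each camera call takes 0.05 s, during which the arm holds its last target.

## Working session

There is one attempt and no reset: what is moved stays moved. The work goes in short steps, Python scripts to look and compute and a shell command to move; the robot and the scene stay as the last step left them, time stands still between calls to the robot, and variables do not carry over. Pictures are saved under pics/ and viewed, and the job is handed in when it is done.

```bash
ls; mkdir -p pics
python3 - <<'E'
from station import *
import cv2,numpy as np
print(get_obs()); print(grasp_offset)
for n in ["scene","top"]:
    m=camera_model(n);print(n,m)
    im,d=get_image(n);cv2.imwrite(f"pics/{n}0.png",im[:,:,::-1]);np.save(f"pics/{n}0d.npy",d);np.save(f"pics/{n}0.npy",im)
E
```

```text
pics
{'t': 0.0, 'q': array([-1.41299003e+00,  5.33618228e-02,  1.61425602e+00, -1.13096074e-05,
        1.47601540e+00, -1.19019763e-01]), 'dq': array([-0.00124521, -0.00119344,  0.00119717,  0.0006773 , -0.00111413,
       -0.00061383]), 'effort': array([-3.07502805e-04, -3.93684018e+01, -3.70172989e+01, -2.03419104e-04,
        7.01311394e-03,  1.14133258e-05]), 'tool_pos': array([ 0.17070366, -0.60060088,  0.23008263]), 'tool_rot': array([ 2.07403473,  0.2910654 , -2.07414117]), 'contact_force': array([-0.36371562,  0.37921177,  0.19209959]), 'wrist_torque': array([-0.03969146,  0.00757592,  0.01102581]), 'opening': 0.08503441730709552}
0.0187
scene {'fx': 462.3723071985882, 'fy': 462.3723071985882, 'cx': 248.89164525900983, 'cy': 201.10932219516798, 'xyz': array([ 1.29225279, -0.50417355,  1.0447705 ]), 'attitude': array([-2.13184834, -1.097054  ,  0.45717099])}
top {'fx': 487.86557710358665, 'fy': 487.86557710358665, 'cx': 245.44328348289253, 'cy': 178.62105270152924, 'xyz': array([0.30524877, 0.01309884, 1.54409687]), 'attitude': array([-2.09038611,  2.14864658, -0.1963238 ])}
```

View pics/scene0.png

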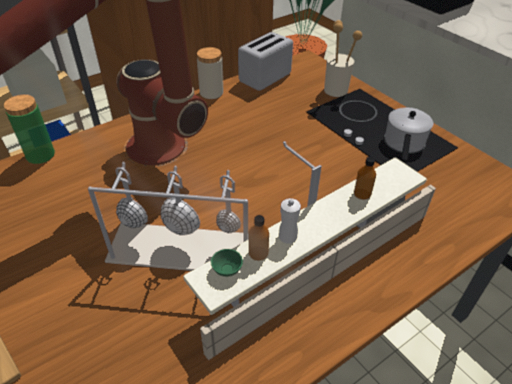

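View pics/top0.png

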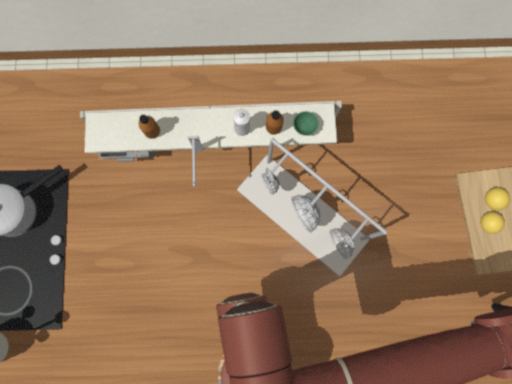

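```bash
cat > h.py <<'E'
import numpy as np,cv2
from scipy.spatial.transform import Rotation as R
from station import *
def unproj(m,d):
    v,u=np.mgrid[0:d.shape[0],0:d.shape[1]]
    P=np.stack([(u-m['cx'])/m['fx']*d,(v-m['cy'])/m['fy']*d,d],-1)
    return P@R.from_rotvec(m['attitude']).as_matrix().T+m['xyz']
def proj(m,p):
    c=(np.asarray(p)-m['xyz'])@R.from_rotvec(m['attitude']).as_matrix()
    return np.stack([c[...,0]/c[...,2]*m['fx']+m['cx'],c[...,1]/c[...,2]*m['fy']+m['cy']],-1)
def save(name,im,crop=None,s=1):
    if crop: x0,y0,x1,y1=crop; im=im[y0:y1,x0:x1]
    im=cv2.resize(im,None,fx=s,fy=s,interpolation=cv2.INTER_CUBIC)
    cv2.imwrite('pics/'+name,im[:,:,::-1])
E
python3 - <<'E'
from h import *
for n in ["top","scene"]:
    d=np.load(f"pics/{n}0d.npy");m=camera_model(n);P=unproj(m,d)
    np.save(f"pics/{n}0P.npy",P)
    print(n, proj(m,[[0.6,0,0],[0.6,0.3,0]]))
    Z=P[...,2]
    M=(Z>0.255)&(Z<0.295)&(P[...,0]>0.3)&(d>0)
    ys,xs=np.nonzero(M)
    vis=np.clip(Z/0.3*255,0,255).astype(np.uint8)
    vis=cv2.applyColorMap(vis,cv2.COLORMAP_JET)
    cv2.imwrite(f"pics/{n}_z.png",cv2.resize(vis[(80 if n=='top' else 120):(290 if n=='top' else 330),60:460],None,fx=2,fy=2,interpolation=cv2.INTER_NEAREST))
im=np.load("pics/top0.npy");save("top0a.png",im,(170,90,400,280),3.4)
im=np.load("pics/scene0.npy");save("scene0a.png",im,(80,120,340,310),3)
E
```

```text
top [[250.63931188 178.97658051]
 [157.60620908 181.55441146]]
scene [[251.02240748 250.0296099 ]
 [327.71281159 207.3381807 ]]
```

View pics/top0a.png

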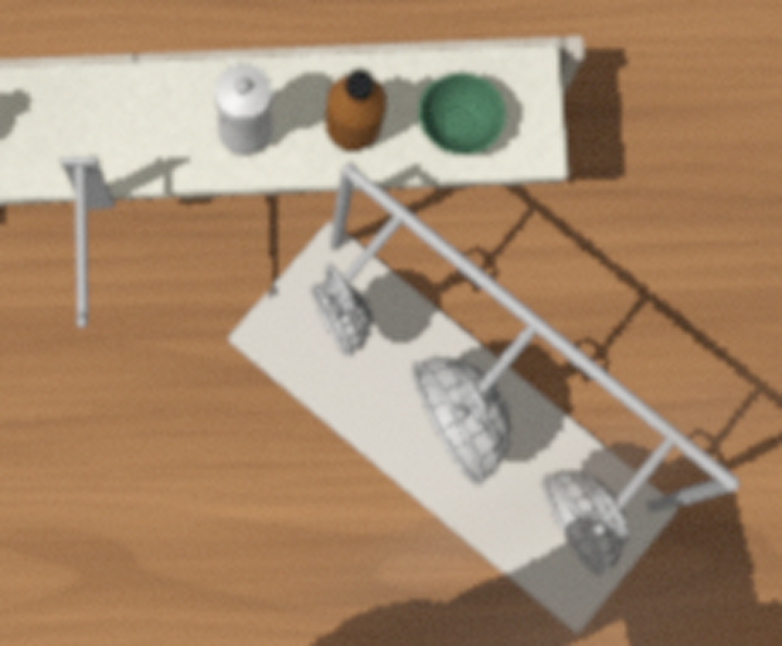

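View pics/top_z.png

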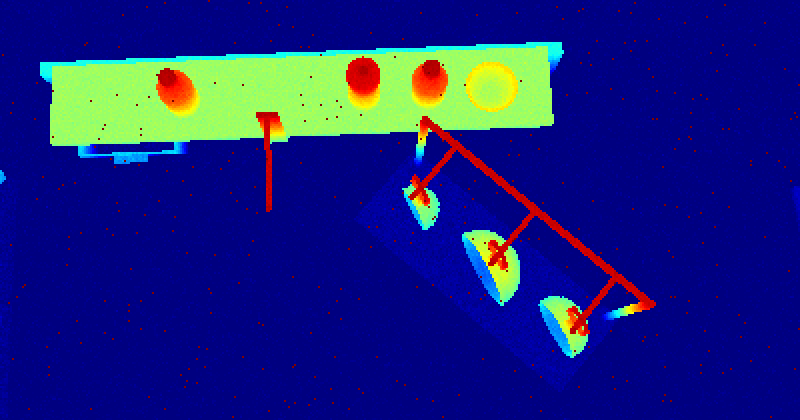

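View pics/scene0a.png

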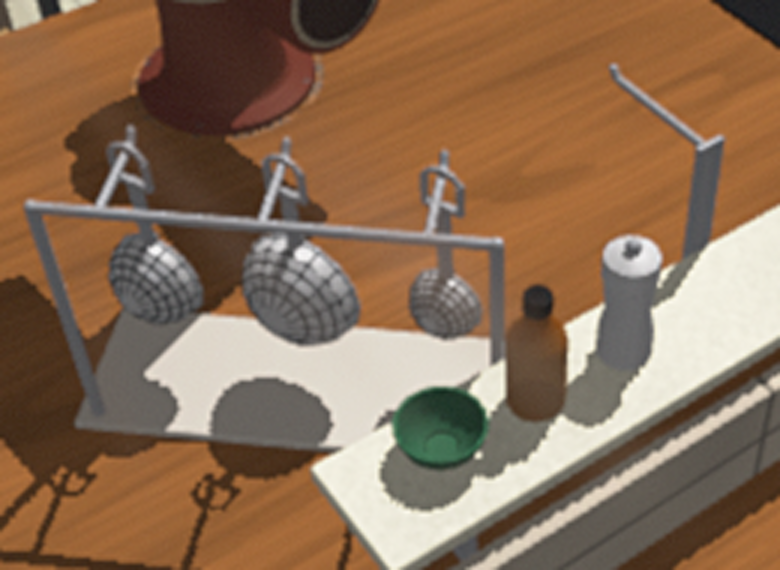

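Run:
```python
from h import *
P=np.load("pics/top0P.npy");Z=P[...,2]
def sel(x0,y0,x1,y1,zl,zh):
    # coords in z-picture px
    m=np.zeros(Z.shape,bool);m[80+y0//2:80+y1//2,60+x0//2:60+x1//2]=1
    return P[m&(Z>zl)&(Z<zh)]
def line(q):
    c=np.median(q[:,:2],0)
    for _ in range(5):
        vx,vy,cx,cy=cv2.fitLine(q[:,:2].astype(np.float32),cv2.DIST_HUBER,0,0.001,0.001).ravel()
        r=abs((q[:,0]-cx)*vy-(q[:,1]-cy)*vx); q=q[r<0.006]
    s=(q[:,0]-cx)*vx+(q[:,1]-cy)*vy
    a=np.array([cx,cy])
    return a+s.min()*np.array([vx,vy]),a+s.max()*np.array([vx,vy]),np.degrees(np.arctan2(vy,vx)),q[:,2].mean(),np.percentile(q[:,2],[5,50,95])
h=sel(255,145,285,215,0.25,0.31);print('hook',line(h))
print('riser',sel(250,105,290,125,0.26,0.31)[:,:].mean(0), sel(250,105,290,125,0.26,0.31).min(0),sel(250,105,290,125,0.26,0.31).max(0))
c=sel(420,112,660,312,0.262,0.3)
# crossbar: RANSAC by restricting
from math import *
def near(a,b,q,t=0.008):
    a=np.array(a);b=np.array(b);d=(b-a)/np.linalg.norm(b-a);r=q[:,:2]-a
    return q[abs(r[:,0]*d[1]-r[:,1]*d[0])<t]
def w(x,y): 
    p=sel(x-4,y-4,x+4,y+4,0.25,0.31); return np.median(p[:,:2],0)
a,b=w(426,122),w(650,304)
cb=line(near(a,b,c));print('cross',cb)
# front edge of shelf
g=sel(50,60,552,150,0.15,0.17); 
for k in ['min']:
    # per column min x
    m=(Z>0.15)&(Z<0.17)
    e=[]
    for u in list(range(150,180))+list(range(215,330)):
        v=np.nonzero(m[:165,u])[0]
        if len(v): e.append(P[v.max(),u])
    e=np.array(e);print('edge',line(e))
for n,box in dict(small=(405,170,460,230),large=(460,225,525,310),medium=(538,290,592,360)).items():
    q=sel(*box,0.29,0.32);print(n,'top of eye',len(q),q.mean(0),line(q) if len(q)>3 else '')
```

```text
hook (array([0.53365365, 0.15153819]), array([0.62563911, 0.15181448]), np.float32(0.17209351), np.float64(0.277664192280365), array([0.27220179, 0.27699581, 0.28445515]))
riser [0.66341561 0.15280332 0.27866207] [0.65470407 0.13900439 0.26222953] [0.66809834 0.1670574  0.2877659 ]
cross (array([ 0.3953555 , -0.34436896]), array([ 0.65642784, -0.05451878]), np.float32(47.990166), np.float64(0.2777879775098767), array([0.27347249, 0.27772005, 0.28229876]))
edge (array([0.66764745, 0.2941065 ]), array([ 0.67418311, -0.23094699]), np.float32(-89.286835), np.float64(0.15568811610993252), array([0.15108056, 0.15564089, 0.16079719]))
small top of eye 1 [ 0.55629215 -0.05123731  0.29060057] 
large top of eye 0 [nan nan nan] 
medium top of eye 1 [ 0.36412284 -0.23517546  0.29025595] <stdin>:38: RuntimeWarning: Mean of empty slice.
  ret = um.true_divide(
```

Run:
```python
from h import *
mid=np.array([0.526,-0.1994]);X=np.array([.743,-.669]);Y=np.array([.669,.743])
for n in ['top','scene']:
  P=np.load(f"pics/{n}0P.npy").reshape(-1,3)
  for s,k in dict(medium=-.135,large=0,small=.135).items():
    e=mid+k*Y-0.075*X
    r=P[:,:2]-e; b=r@Y; a=r@X
    m=(P[:,2]>.235)&(P[:,2]<.293)&(abs(b)<.03)&(abs(a)<.035)
    arm=m&(abs(b)<.007)
    q=m&(abs(b)>.0075)
    Q=P[q]
    c=Q[:,:2].mean(0); 
    U,S,V=np.linalg.svd(Q[:,:2]-c); d=V[0]*np.sign(V[0][0])
    sd=(Q[:,:2]-c)@d
    print(n,s,'pred',e.round(4),'n',len(Q),'c',c.round(4),'mid',(c+d*(sd.min()+sd.max())/2).round(4),'z',np.percentile(Q[:,2],[2,50,98]).round(3),'rimdir',np.degrees(np.arctan2(d[1],d[0])).round(1),'len',np.ptp(sd).round(4),'thick',((Q[:,:2]-c)@np.array([-d[1],d[0]])).std().round(4),'armb',P[arm][:,:2].mean(0)@Y-e@Y, 'armend',(a[arm].min()).round(4))
```

```text
top medium pred [ 0.38   -0.2495] n 48 c [ 0.3808 -0.2486] mid [ 0.3806 -0.2487] z [0.238 0.267 0.281] rimdir 27.1 len 0.0389 thick 0.002 armb 0.0008903574197467318 armend -0.0219
top large pred [ 0.4703 -0.1492] n 45 c [ 0.4708 -0.1486] mid [ 0.4706 -0.1487] z [0.236 0.271 0.283] rimdir 26.6 len 0.0397 thick 0.002 armb 0.0006583324816857306 armend -0.0216
top small pred [ 0.5606 -0.0489] n 37 c [ 0.5606 -0.0491] mid [ 0.5609 -0.0489] z [0.239 0.269 0.28 ] rimdir 27.5 len 0.04 thick 0.0018 armb -0.00039928496108010414 armend -0.021
scene medium pred [ 0.38   -0.2495] n 72 c [ 0.3861 -0.2483] mid [ 0.3809 -0.2509] z [0.24  0.262 0.281] rimdir 26.9 len 0.0438 thick 0.002 armb 0.0007157456579065524 armend -0.0217
scene large pred [ 0.4703 -0.1492] n 81 c [ 0.4747 -0.1486] mid [ 0.4709 -0.1506] z [0.236 0.258 0.282] rimdir 27.4 len 0.0433 thick 0.0022 armb 0.0007185593069689022 armend -0.0218
scene small pred [ 0.5606 -0.0489] n 87 c [ 0.5635 -0.0496] mid [ 0.5616 -0.0505] z [0.24  0.257 0.282] rimdir 26.2 len 0.0435 thick 0.0021 armb 0.0007010312449101663 armend -0.019
```

Run:
```python
from h import *
o=get_obs();M=R.from_rotvec(o['tool_rot']).as_matrix();print(M.round(3))
print({k:np.round(v,3) for k,v in camera_model('wrist').items()}, o['tool_pos'])
```

```text
[[-0.     0.273 -0.962]
 [ 0.002 -0.962 -0.273]
 [-1.    -0.002 -0.   ]]
{'fx': np.float64(269.876), 'fy': np.float64(269.876), 'cx': np.float64(253.427), 'cy': np.float64(188.897), 'xyz': array([ 0.251, -0.578,  0.373]), 'attitude': array([ 2.286, -1.727, -0.289])} [ 0.17070948 -0.60065765  0.2301585 ]
```

```bash
python3 -m crank '[[[0.01,0.02,0.028,6],[0.02,0.04,0.056,12],[0.03,0.06,0.084,18],[0.04,0.08,0.112,24],[0.05,0.10,0.14,30]]]' 1; python3 -m crank '[[[0.02,0.03,0,6.5],[0.04,0.06,0,13],[0.06,0.09,0,19.5],[0.08,0.12,0,26],[0.1,0.15,0,32.5]]]' ; python3 -m crank '[[[0.02,0.03,0,6.5],[0.04,0.06,0,13],[0.06,0.09,0,19.5],[0.08,0.12,0,26],[0.1,0.15,0,32.5]]]'
```

```text
t: 0.52
tool_pos: [0.221, -0.4999, 0.3719]
tool_rot: [1.747, 0.745, -1.747]
contact_force: [0.5, -0.2, -0.4]
opening: 0.0853
t: 0.93
tool_pos: [0.3212, -0.3495, 0.3708]
tool_rot: [1.354, 1.109, -1.354]
contact_force: [0.9, -1.3, -0.0]
opening: 0.0854
t: 1.35
tool_pos: [0.4213, -0.1994, 0.3709]
tool_rot: [0.933, 1.362, -0.933]
contact_force: [1.5, -0.8, 0.0]
opening: 0.0854
```

```bash
python3 -m crank '[[[0.025,0.025,-0.01,3],[0.049,0.051,-0.02,6.2],[0.049,0.051,-0.02,6.2],[0.049,0.051,-0.02,6.2]]]'
python3 - <<'E'
from h import *
o=get_obs();M=R.from_rotvec(o['tool_rot']).as_matrix();print(o['tool_pos'],np.degrees(np.arctan2(M[1,1],M[0,1])))
m=camera_model('wrist');im,d=get_image('wrist');save('w1.png',im,None,1.5);P=unproj(m,d);np.save('pics/w1P.npy',P)
Z=P[...,2];vis=cv2.applyColorMap(np.clip(Z/.3*255,0,255).astype(np.uint8),cv2.COLORMAP_JET);cv2.imwrite('pics/w1z.png',vis)
E
```

```text
t: 1.68
tool_pos: [0.47, -0.1486, 0.3497]
tool_rot: [0.852, 1.4, -0.853]
contact_force: [0.2, 0.2, 0.3]
opening: 0.0855
[ 0.46998816 -0.14862866  0.34971813] 27.24678281948423
```

View pics/w1.png

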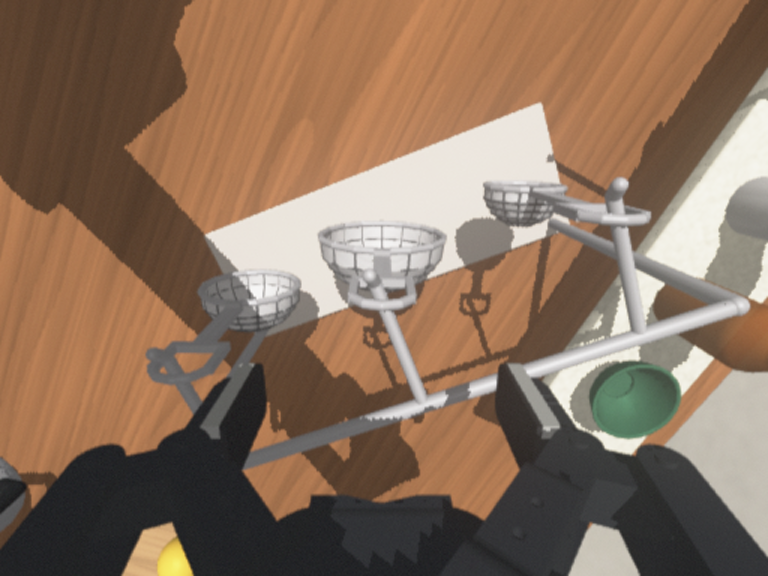

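View pics/w1z.png

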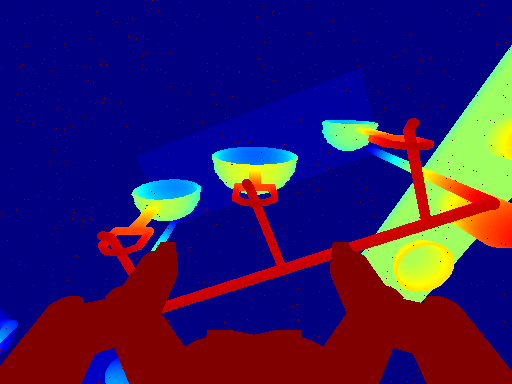

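```bash
cat > eye.py <<'E'
from h import *
def eye(P,e,yaxis_deg,armdir_deg,gap=.0075,zr=(.232,.295)):
    P=P.reshape(-1,3);e=np.array(e)
    Xa=np.array([np.cos(np.radians(armdir_deg)),np.sin(np.radians(armdir_deg))]);Ya=np.array([-Xa[1],Xa[0]])
    r=P[:,:2]-e;m=(P[:,2]>zr[0])&(P[:,2]<zr[1])&(np.hypot(*r.T)<.026)&(abs(r@Ya)>gap)
    Q=P[m];c=Q[:,:2].mean(0);U,S,V=np.linalg.svd(Q[:,:2]-c,full_matrices=False);d=V[0]*np.sign(V[0]@[np.cos(np.radians(yaxis_deg)),np.sin(np.radians(yaxis_deg))])
    s=(Q[:,:2]-c)@d; n=(Q[:,:2]-c)@np.array([d[1],-d[0]])
    print('n',len(Q),'centre',(c+d*(np.percentile(s,1)+np.percentile(s,99))/2).round(4),'dir',np.degrees(np.arctan2(d[1],d[0])).round(1),'len',np.ptp(s).round(4),'nstd',n.std().round(4),'z',np.percentile(Q[:,2],[1,50,99]).round(4))
E
python3 - <<'E'
from eye import *
P=np.load('pics/w1P.npy')
eye(P,(.4706,-.1487),27,-42);eye(P,(.3806,-.2487),27,-42);eye(P,(.5609,-.0489),27,-42)
E
```

```text
n 420 centre [ 0.4696 -0.1476] dir 26.6 len 0.0399 nstd 0.0018 z [0.2384 0.2671 0.2824]
n 524 centre [ 0.3796 -0.2479] dir 25.8 len 0.0409 nstd 0.0018 z [0.2378 0.2627 0.2826]
n 445 centre [ 0.5597 -0.0481] dir 28.4 len 0.0413 nstd 0.0017 z [0.2394 0.27   0.2828]
```

```bash
python3 -m crank '[[[0,0.0003,-0.03,-0.4],[0,0.0003,-0.06,-0.4],[0,0.0003,-0.09,-0.4],[0,0.0003,-0.11,-0.4],[0,0.0003,-0.115,-0.4]]]'; python3 -m crank '[[[0,0,0,0],[0,0,0,0],[0,0,0,0],[0,0,0,0],[0,0,0,0]]]' 0.42 40;  python3 - <<'E'
from h import *
m=camera_model('wrist');im,d=get_image('wrist');save('w2.png',im,None,1.5)
E
```

```text
t: 2.15
tool_pos: [0.4672, -0.1502, 0.232]
tool_rot: [0.862, 1.4, -0.864]
contact_force: [0.1, 0.3, 0.1]
opening: 0.0855
t: 2.57
tool_pos: [0.4712, -0.1506, 0.2391]
tool_rot: [0.86, 1.389, -0.859]
contact_force: [2.2, -0.2, 3.3]
opening: 0.0391
```

View pics/w2.png

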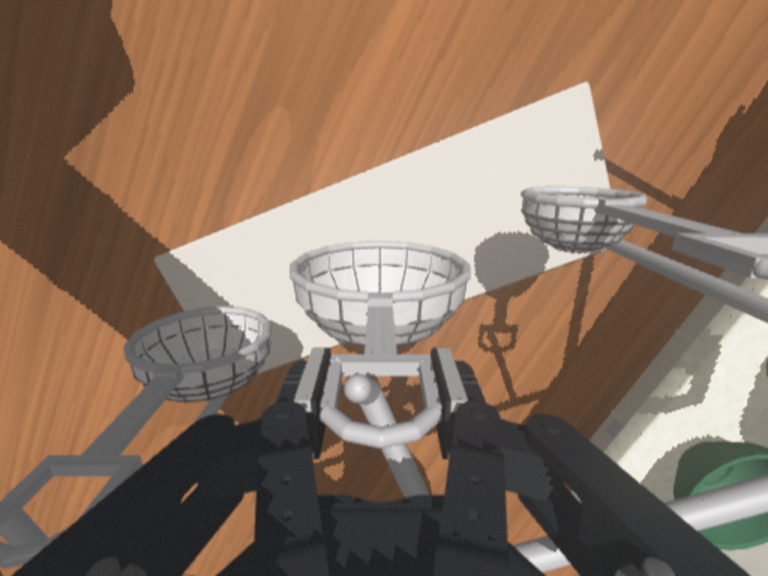

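```bash
python3 -m crank '[[[0,0,0,0],[0,0,0,0],[0,0,0,0]]]' 0.3 50
python3 - <<'E'
from h import *
o=get_obs();M=R.from_rotvec(o['tool_rot']).as_matrix();print(o['tool_pos'],np.degrees(np.arctan2(M[1,1],M[0,1])),o['wrist_torque'])
E
```

```text
t: 2.87
tool_pos: [0.4712, -0.1506, 0.239]
tool_rot: [0.86, 1.389, -0.859]
contact_force: [1.9, -0.5, 6.3]
opening: 0.039
[ 0.47122737 -0.15061436  0.23900175] 26.665065585930353 [-0.12808562 -0.27058109  0.00031117]
```

```bash
python3 -m crank '[[[0,0,0.005,0],[0,0,0.01,0],[0,0,0.015,0],[0,0,0.018,0],[0,0,0.018,0]]]'
python3 - <<'E'
from h import *
o=get_obs();print(o['tool_pos'])
m=camera_model('wrist');im,d=get_image('wrist');save('w3.png',im,None,1.5);np.save('pics/w3P.npy',unproj(m,d))
E
```

```text
t: 3.28
tool_pos: [0.47, -0.1499, 0.2549]
tool_rot: [0.86, 1.393, -0.86]
contact_force: [0.2, -0.1, -1.4]
opening: 0.039
[ 0.46995224 -0.14993483  0.2549467 ]
```

View pics/w3.png

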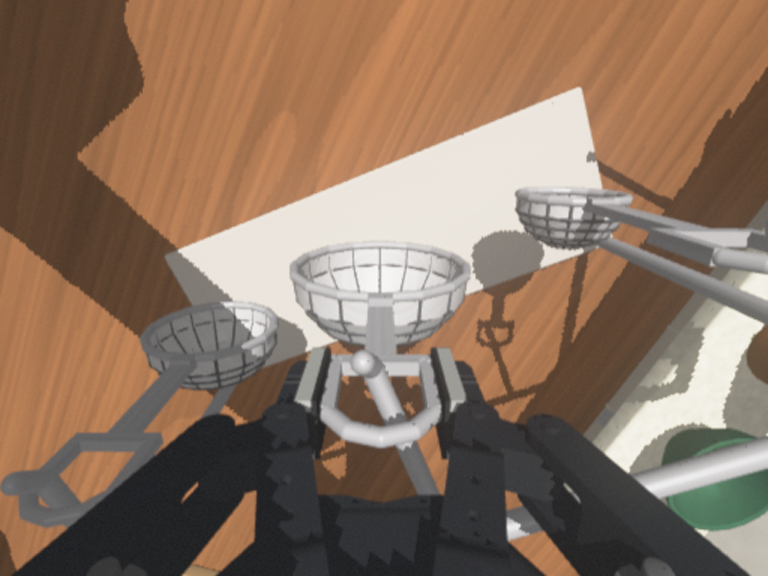

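```bash
python3 -m crank '[[[-0.007,0.007,0.001,0],[-0.019,0.017,0.002,0],[-0.035,0.031,0.002,0],[-0.054,0.048,0.01,0],[-0.074,0.067,0.02,0]]]'; python3 -m crank '[[[-0.01,0.025,0.01,6],[-0.005,0.055,0.015,12],[0,0.085,0.015,18],[0.01,0.115,0.015,24],[0.02,0.145,0.015,30]]]';python3 -m crank '[[[0.008,0.028,-0.005,7],[0.016,0.052,-0.01,14],[0.025,0.073,-0.01,21],[0.035,0.084,-0.01,28],[0.035,0.086,-0.01,33.5]]]'
python3 - <<'E'
from h import *
o=get_obs();M=R.from_rotvec(o['tool_rot']).as_matrix();print(o['tool_pos'],np.degrees(np.arctan2(M[1,1],M[0,1])))
E
```

```text
t: 3.75
tool_pos: [0.3939, -0.0818, 0.2727]
tool_rot: [0.861, 1.398, -0.862]
contact_force: [0.0, 1.3, -1.7]
opening: 0.0392
t: 4.17
tool_pos: [0.415, 0.0638, 0.2894]
tool_rot: [0.452, 1.522, -0.452]
contact_force: [0.8, -0.4, -1.9]
opening: 0.0385
t: 4.58
tool_pos: [0.4506, 0.1502, 0.2785]
tool_rot: [-0.009, 1.572, 0.009]
contact_force: [-0.3, -0.4, -0.2]
opening: 0.0389
[0.4506115  0.15015807 0.27845449] 90.6473913368652
```

```bash
python3 -m crank '[[[0,0,0,0],[0,0,0,0],[0,0,0,0]]]';python3 - <<'E'
from h import *
o=get_obs();M=R.from_rotvec(o['tool_rot']).as_matrix();print(o['tool_pos'],np.degrees(np.arctan2(M[1,1],M[0,1])))
m=camera_model('wrist');im,d=get_image('wrist');save('w4.png',im,None,1.5);P=unproj(m,d);np.save('pics/w4P.npy',P)
Z=P[...,2];vis=cv2.applyColorMap(np.clip((Z-.2)/.12*255,0,255).astype(np.uint8),cv2.COLORMAP_JET);cv2.imwrite('pics/w4z.png',vis)
m=camera_model('top');im,d=get_image('top');save('t4.png',im,(150,60,350,260),3);np.save('pics/t4P.npy',unproj(m,d))
m=camera_model('scene');im,d=get_image('scene');save('s4.png',im,(180,100,380,260),3);np.save('pics/s4P.npy',unproj(m,d))
E
```

```text
t: 4.83
tool_pos: [0.4503, 0.1478, 0.2791]
tool_rot: [-0.0, 1.571, 0.0]
contact_force: [-0.6, -0.0, -1.5]
opening: 0.0388
[0.45027672 0.14784969 0.27909088] 90.0242390591894
```

View pics/w4.png

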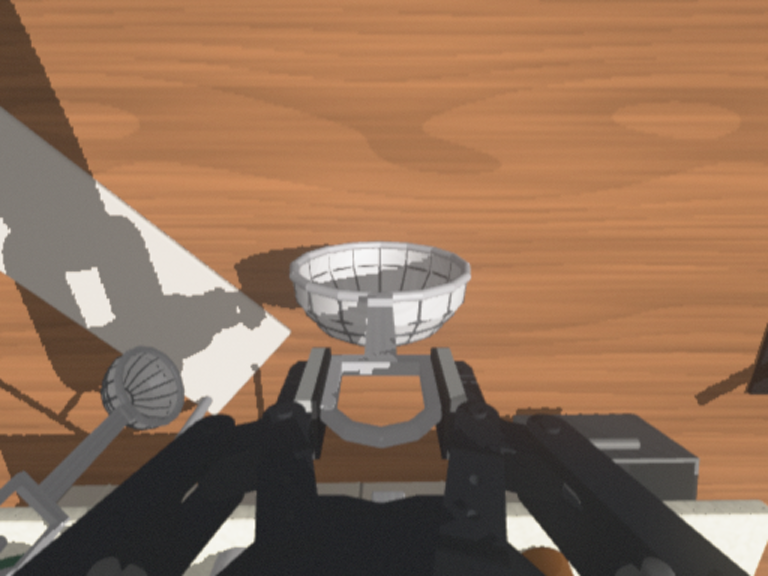

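View pics/w4z.png

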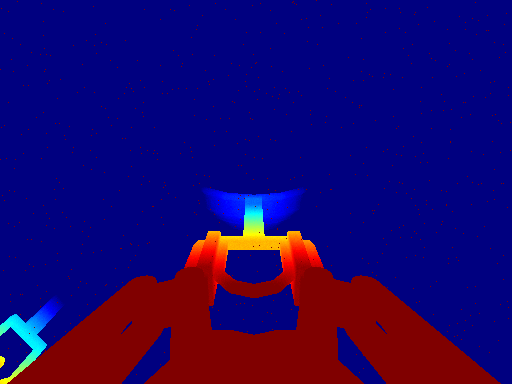

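View pics/s4.png

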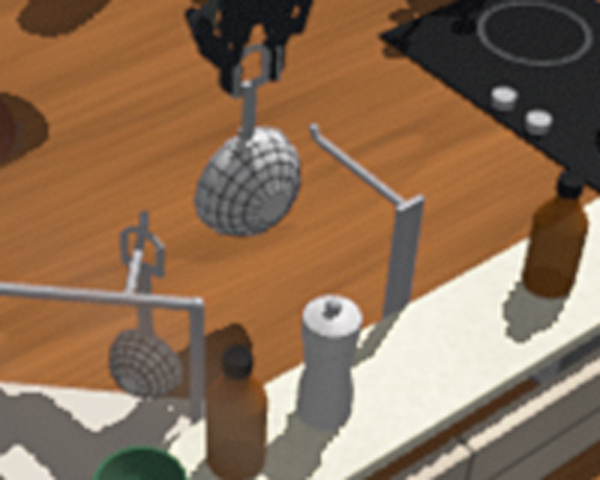

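Run:
```python
from h import *
for n in 'st':
    P=np.load(f'pics/{n}4P.npy').reshape(-1,3)
    h=P[(abs(P[:,1]-.152)<.02)&(P[:,0]>.52)&(P[:,0]<.66)&(P[:,2]>.255)&(P[:,2]<.30)]
    print(n,'hook n',len(h))
    for a in np.arange(.52,.66,.02):
        k=h[(h[:,0]>a)&(h[:,0]<a+.02)]
        if len(k): print(a.round(2),len(k),np.median(k,0).round(4),np.percentile(k[:,2],[5,95]).round(3))
    print('minx',np.sort(h[:,0])[:6].round(4))
    e=P[(abs(P[:,1]-.15)<.04)&(P[:,0]>.435)&(P[:,0]<.475)&(P[:,2]>.24)&(P[:,2]<.34)]
    print('eye',len(e))
    for a in np.arange(.24,.34,.01):
        k=e[(e[:,2]>a)&(e[:,2]<a+.01)]
        if len(k): print(a.round(2),len(k),np.median(k,0).round(4),'y',np.percentile(k[:,1],[2,98]).round(4),'x',np.percentile(k[:,0],[2,98]).round(4))
P=np.load('pics/w4P.npy').reshape(-1,3)
e=P[(abs(P[:,1]-.15)<.03)&(P[:,0]>.435)&(P[:,0]<.475)&(P[:,2]>.2)&(P[:,2]<.34)]
for a in np.arange(.2,.34,.01):
        k=e[(e[:,2]>a)&(e[:,2]<a+.01)]
        if len(k): print('w',a.round(2),len(k),np.median(k,0).round(4),'y',np.percentile(k[:,1],[2,98]).round(4),'x',np.percentile(k[:,0],[2,98]).round(4))
```

```text
s hook n 121
0.52 8 [0.538  0.1507 0.2829] [0.277 0.286]
0.54 20 [0.5499 0.1503 0.2777] [0.273 0.281]
0.56 19 [0.5718 0.1505 0.2766] [0.274 0.281]
0.58 19 [0.5915 0.1517 0.2771] [0.274 0.279]
0.6 17 [0.6104 0.1515 0.2755] [0.272 0.28 ]
0.62 19 [0.6291 0.1516 0.277 ] [0.272 0.279]
0.64 19 [0.6465 0.1516 0.2771] [0.273 0.279]
minx [0.5364 0.537  0.5375 0.5378 0.5382 0.5387]
eye 364
0.24 13 [0.4495 0.1469 0.2449] y [0.1403 0.1518] x [0.4465 0.4525]
0.25 15 [0.4496 0.1434 0.255 ] y [0.1383 0.1515] x [0.4431 0.4527]
0.26 12 [0.4512 0.1467 0.2649] y [0.1392 0.1543] x [0.4464 0.4536]
0.27 17 [0.4504 0.1476 0.2778] y [0.1273 0.1698] x [0.4486 0.4549]
0.28 43 [0.4525 0.1528 0.285 ] y [0.1172 0.1722] x [0.4453 0.4625]
0.29 40 [0.4568 0.1248 0.2948] y [0.1128 0.1781] x [0.4435 0.465 ]
0.3 54 [0.4558 0.1621 0.3052] y [0.1129 0.18  ] x [0.4432 0.4643]
0.31 49 [0.4534 0.1632 0.3156] y [0.1131 0.1791] x [0.4408 0.4625]
0.32 57 [0.4571 0.1674 0.3243] y [0.1147 0.1884] x [0.4406 0.4651]
0.33 64 [0.4586 0.1262 0.3341] y [0.1146 0.1889] x [0.4384 0.4653]
t hook n 120
0.54 12 [0.5557 0.152  0.2778] [0.2
[... 569 characters left out ...]
 0.24 112 [0.4447 0.1477 0.245 ] y [0.1416 0.1538] x [0.4443 0.4454]
w 0.25 122 [0.445  0.1474 0.2551] y [0.1412 0.1535] x [0.4443 0.4455]
w 0.26 149 [0.4451 0.1474 0.2653] y [0.1416 0.1539] x [0.4445 0.446 ]
w 0.27 237 [0.4451 0.1474 0.2775] y [0.1299 0.1658] x [0.4445 0.4458]
w 0.28 1000 [0.4452 0.148  0.2838] y [0.1233 0.1758] x [0.4382 0.4507]
w 0.29 597 [0.4423 0.1638 0.2953] y [0.1222 0.1793] x [0.438  0.4492]
w 0.3 781 [0.4424 0.1641 0.3054] y [0.1221 0.1792] x [0.4379 0.4583]
w 0.31 1527 [0.4456 0.1557 0.3167] y [0.1227 0.1745] x [0.438  0.4592]
w 0.32 1331 [0.4452 0.1497 0.3233] y [0.1208 0.1791] x [0.4358 0.4502]
w 0.33 869 [0.4375 0.1686 0.335 ] y [0.1205 0.1785] x [0.4367 0.4384]
```

```bash
python3 -m crank '[[[0.01,0.003,-0.011,0.5],[0.02,0.005,-0.022,0.5],[0.03,0.005,-0.022,0.5],[0.04,0.005,-0.022,0.5],[0.04,0.005,-0.022,0.5]]]'; python3 -m crank '[[[0,0,0,0],[0,0,0,0]]]';python3 - <<'E'
from h import *
o=get_obs();print(o['tool_pos'])
m=camera_model('scene');im,d=get_image('scene');save('s5.png',im,(200,100,360,220),5);np.save('pics/s5P.npy',unproj(m,d))
m=camera_model('wrist');im,d=get_image('wrist');save('w5.png',im,None,1.5)
E
```

```text
t: 5.4
tool_pos: [0.4923, 0.1527, 0.2578]
tool_rot: [-0.008, 1.57, 0.008]
contact_force: [-0.3, -0.7, -1.5]
opening: 0.0391
t: 5.57
tool_pos: [0.491, 0.153, 0.2581]
tool_rot: [-0.009, 1.57, 0.009]
contact_force: [0.2, 0.2, -1.3]
opening: 0.0389
[0.49100206 0.15300705 0.25805682]
```

View pics/s5.png

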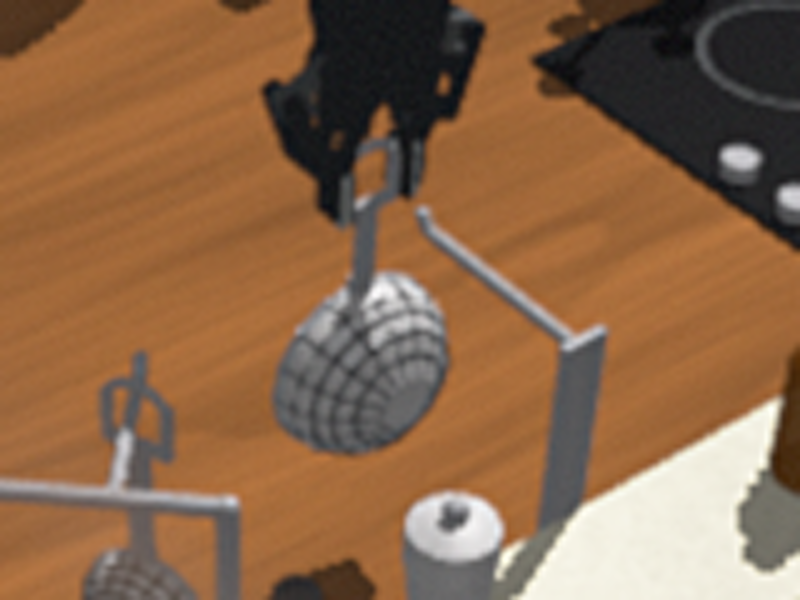

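View pics/w5.png

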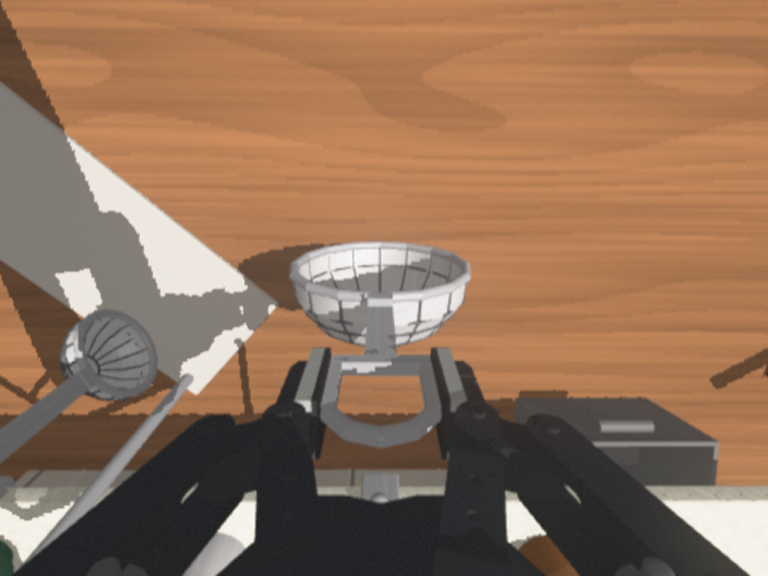

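```bash
python3 -m crank '[[[0.012,0,0,0],[0.024,0,0,0],[0.036,0,0,0],[0.048,0,0,0],[0.06,0,0,0]]]'
python3 - <<'E'
from h import *
m=camera_model('scene');im,d=get_image('scene');save('s6.png',im,(200,100,360,220),5)
m=camera_model('wrist');im,d=get_image('wrist');save('w6.png',im,None,1.5)
E
```

```text
t: 6.08
tool_pos: [0.5511, 0.1532, 0.2577]
tool_rot: [-0.009, 1.57, 0.009]
contact_force: [-0.3, -0.3, -2.3]
opening: 0.0388
```

View pics/s6.png

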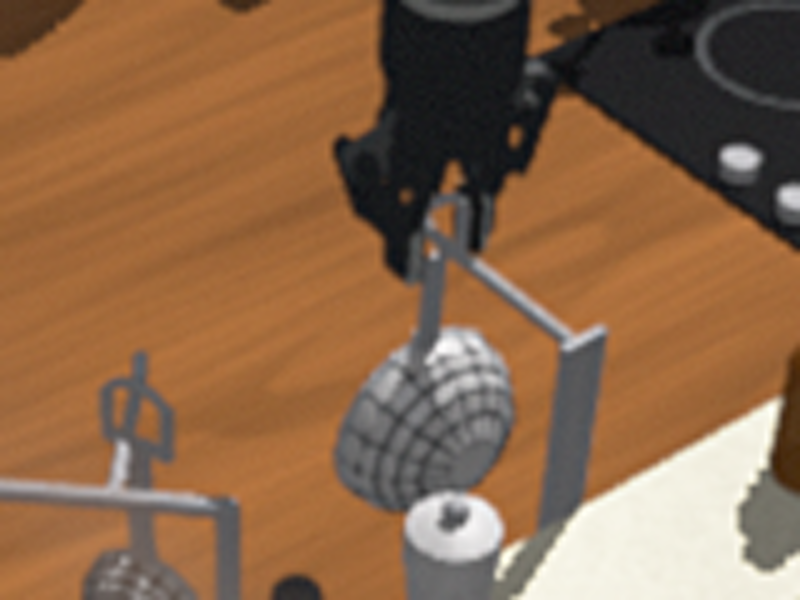

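View pics/w6.png

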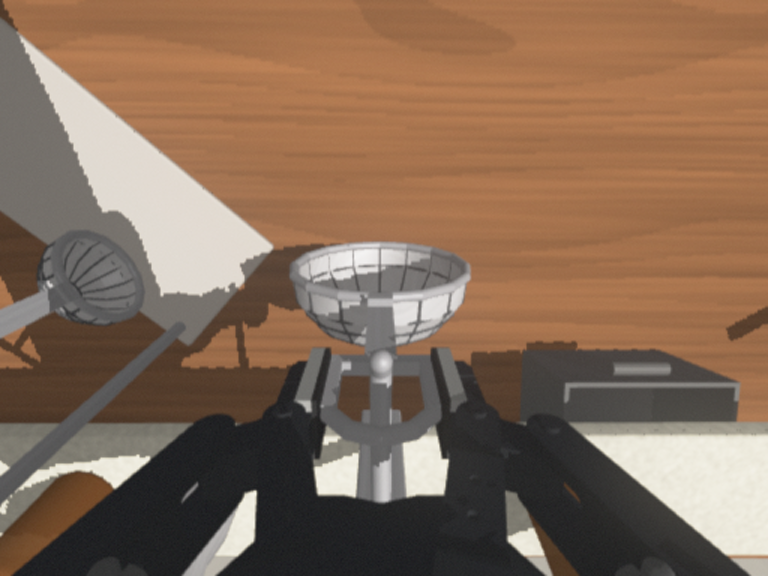

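```bash
python3 -m crank '[[[0.012,0,0,0],[0.024,0,0,0],[0.036,0,0,0],[0.047,0,0,0],[0.05,0,0,0]]]'; python3 -m crank '[[[0,0,-0.005,0],[0,0,-0.01,0],[0,0,-0.014,0],[0,0,-0.014,0]]]';python3 - <<'E'
from h import *
print(get_obs()['tool_pos'])
m=camera_model('scene');im,d=get_image('scene');save('s7.png',im,(200,100,360,220),5)
m=camera_model('wrist');im,d=get_image('wrist');save('w7.png',im,None,1.5);P=unproj(m,d)
Z=P[...,2]
q=P[(abs(P[...,1]-.153)<.012)&(Z>.27)&(Z<.295)&(P[...,0]<.56)]
print(np.percentile(q,[1,50,99],axis=0), len(q))
for a in np.arange(.525,.56,.004):
    k=q[(q[:,0]>a)&(q[:,0]<a+.004)]
    if len(k): print(a.round(3),len(k),np.median(k,0).round(4))
e=P[(abs(P[...,1]-.153)>.01)&(abs(P[...,1]-.153)<.018)&(Z>.22)&(Z<.255)&(abs(P[...,0]-.6)<.02)]
print('eye low',np.percentile(e,[2,50,98],axis=0))
E
```

```text
t: 6.6
tool_pos: [0.6012, 0.1531, 0.2574]
tool_rot: [-0.009, 1.571, 0.009]
contact_force: [-0.0, 0.4, -2.0]
opening: 0.0389
t: 6.93
tool_pos: [0.5994, 0.1531, 0.2415]
tool_rot: [-0.009, 1.574, 0.009]
contact_force: [-0.7, 0.1, -2.3]
opening: 0.0389
[0.59938318 0.15308834 0.24148616]
[[0.53231566 0.1488081  0.27550105]
 [0.54569639 0.15263323 0.27898282]
 [0.55972357 0.15652557 0.28628688]] 1193
0.529 45 [0.5326 0.1524 0.2832]
0.533 215 [0.5349 0.1524 0.2848]
0.537 161 [0.5389 0.1528 0.2835]
0.541 144 [0.5431 0.1525 0.2793]
0.545 182 [0.547  0.1526 0.2782]
0.549 163 [0.5511 0.1526 0.2781]
0.553 167 [0.5549 0.1527 0.2781]
0.557 116 [0.5585 0.1527 0.2781]
eye low [[0.59376316 0.13532687 0.24124624]
 [0.59477724 0.16308431 0.24663957]
 [0.60005081 0.17046323 0.25439484]]
```

View pics/s7.png

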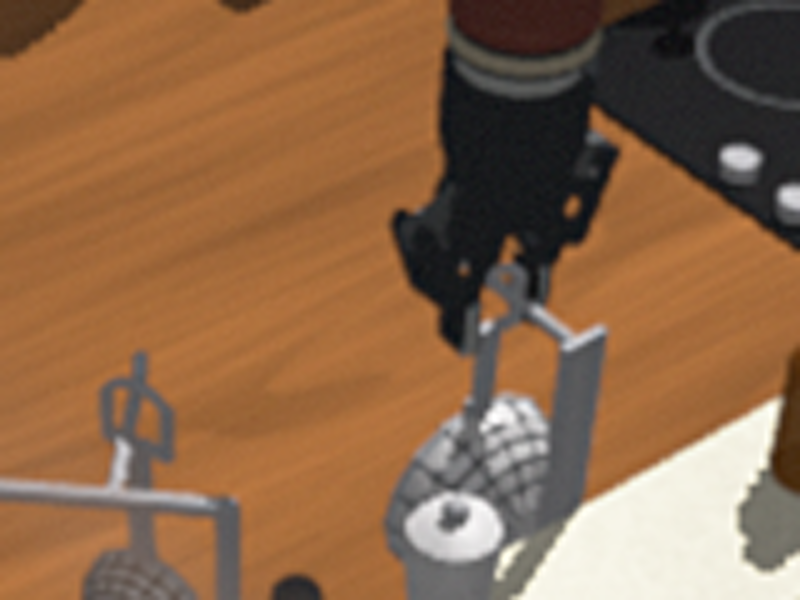

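View pics/w7.png

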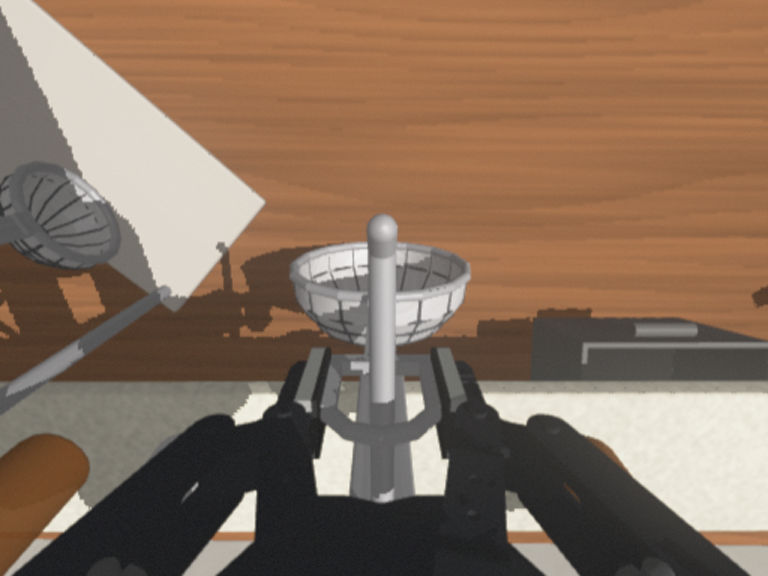

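```bash
python3 -m crank '[[[0,0,-0.001,0],[0,0,-0.002,0],[0,0,-0.002,0],[0,0,-0.002,0]]]';python3 -m crank '[[[0,0,-0.001,0],[0,0,-0.001,0],[0,0,-0.001,0]]]'
```

```text
t: 7.37
tool_pos: [0.6008, 0.1531, 0.2414]
tool_rot: [-0.009, 1.571, 0.009]
contact_force: [0.5, 0.3, -1.9]
opening: 0.0391
t: 7.62
tool_pos: [0.6008, 0.1531, 0.2402]
tool_rot: [-0.009, 1.571, 0.009]
contact_force: [0.3, -0.1, -2.2]
opening: 0.0393
```

```bash
python3 -m crank '[[[0,0,-0.001,0],[0,0,-0.001,0],[0,0,-0.001,0]]]';python3 -m crank '[[[0,0,-0.001,0],[0,0,-0.001,0],[0,0,-0.001,0]]]'
```

```text
t: 7.87
tool_pos: [0.6009, 0.1531, 0.2395]
tool_rot: [-0.009, 1.57, 0.009]
contact_force: [0.8, -0.4, -0.7]
opening: 0.039
t: 8.12
tool_pos: [0.6011, 0.1531, 0.2391]
tool_rot: [-0.009, 1.57, 0.009]
contact_force: [-2.2, -0.5, 2.3]
opening: 0.039
```

```bash
python3 -m crank '[[[0,0,0.001,0],[0,0,0.001,0]]]';python3 -m crank '[[[0,0,0,0],[0,0,0,0],[0,0,0,0],[0,0,0,0]]]' 0.7
python3 - <<'E'
from h import *
print(get_obs()['tool_pos'])
m=camera_model('scene');im,d=get_image('scene');save('s8.png',im,(200,100,360,220),5)
m=camera_model('wrist');im,d=get_image('wrist');save('w8.png',im,None,1.5)
E
```

```text
t: 8.28
tool_pos: [0.6009, 0.1531, 0.2392]
tool_rot: [-0.009, 1.571, 0.009]
contact_force: [0.3, -0.0, 0.1]
opening: 0.0391
t: 8.62
tool_pos: [0.6008, 0.1531, 0.2392]
tool_rot: [-0.009, 1.571, 0.009]
contact_force: [0.1, -0.3, 0.0]
opening: 0.0596
[0.60077505 0.15312796 0.2392348 ]
```

View pics/w8.png

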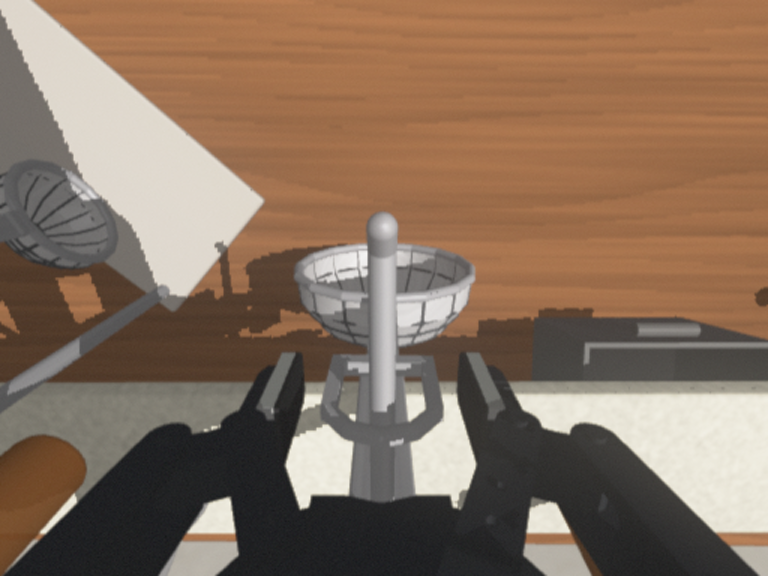

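View pics/s8.png

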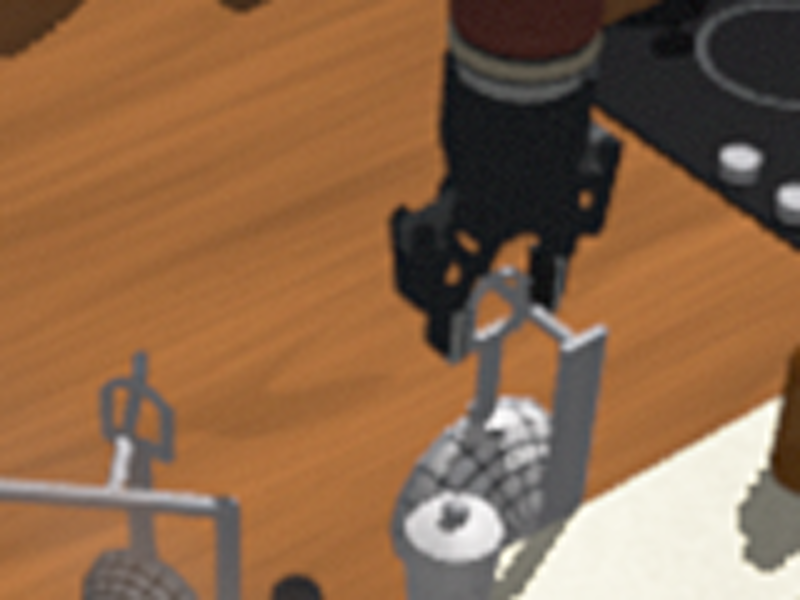

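```bash
python3 -m crank '[[[0,0,0.015,0],[0,0,0.04,0],[0,0,0.075,0],[-0.01,-0.01,0.1,-3],[-0.03,-0.03,0.125,-9]]]';python3 -m crank '[[[-0.02,-0.035,0,-6],[-0.04,-0.07,0,-12],[-0.06,-0.105,0,-18],[-0.08,-0.14,0,-24],[-0.1,-0.175,0,-30]]]';python3 -m crank '[[[-0.02,-0.035,0,-6],[-0.04,-0.07,0,-12],[-0.06,-0.105,0,-18],[-0.08,-0.14,0,-23],[-0.09,-0.175,0,-25]]]'
python3 - <<'E'
from eye import *
o=get_obs();M=R.from_rotvec(o['tool_rot']).as_matrix();print(o['tool_pos'],np.degrees(np.arctan2(M[1,1],M[0,1])))
m=camera_model('top');im,d=get_image('top');save('t9.png',im,(150,60,350,260),3);eye(unproj(m,d),(.3806,-.2487),27,-42)
E
```

```text
t: 9.13
tool_pos: [0.5714, 0.1239, 0.3671]
tool_rot: [0.116, 1.566, -0.115]
contact_force: [0.5, 0.0, 0.2]
opening: 0.0599
t: 9.55
tool_pos: [0.4696, -0.053, 0.3659]
tool_rot: [0.527, 1.504, -0.527]
contact_force: [0.8, -1.2, -0.1]
opening: 0.0599
t: 9.97
tool_pos: [0.3789, -0.2282, 0.3664]
tool_rot: [0.862, 1.39, -0.863]
contact_force: [1.1, 0.4, -0.4]
opening: 0.0597
[ 0.3789486  -0.22824224  0.3664473 ] 26.420246640093644eye.py:6: RuntimeWarning: Mean of empty slice.
  Q=P[m];c=Q[:,:2].mean(0);U,S,V=np.linalg.svd(Q[:,:2]-c,full_matrices=False);d=V[0]*np.sign(V[0]@[np.cos(np.radians(yaxis_deg)),np.sin(np.radians(yaxis_deg))])
  ret = um.true_divide(
Traceback (most recent call last):
  File "eye.py", line 6, in eye
    Q=P[m];c=Q[:,:2].mean(0);U,S,V=np.linalg.svd(Q[:,:2]-c,full_matrices=False);d=V[0]*np.sign(V[0]@[np.cos(np.radians(yaxis_deg)),np.sin(np.radians(yaxis_deg))])
                                                                                  ~^^^
IndexError: index 0 is out of bounds for axis 0 with size 0
```

View pics/t9.png

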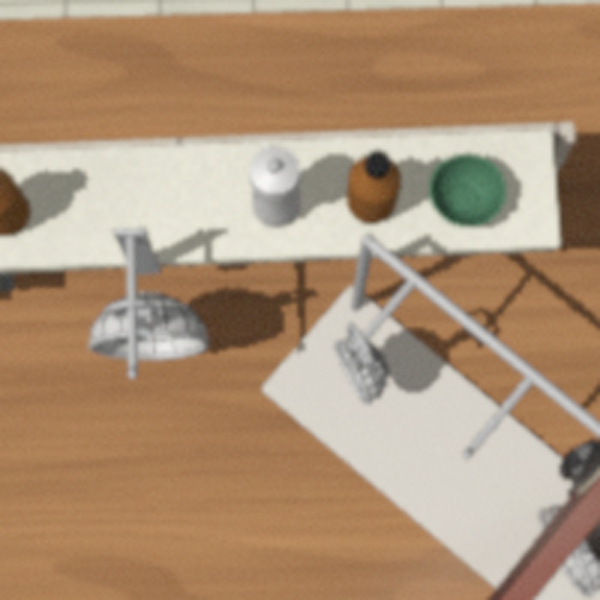

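Large hangs well on the hook, mouth facing outward. Now to the medium strainer, measured with the wrist camera.

```bash
python3 -m crank '[[[0.001,-0.01,-0.01,0.3],[0.001,-0.02,-0.02,0.3],[0.001,-0.02,-0.02,0.3],[0.001,-0.02,-0.02,0.3]]]';python3 - <<'E'
from eye import *
o=get_obs();M=R.from_rotvec(o['tool_rot']).as_matrix();print(o['tool_pos'],np.degrees(np.arctan2(M[1,1],M[0,1])))
m=camera_model('wrist');im,d=get_image('wrist');save('w9.png',im,None,1.5);P=unproj(m,d);eye(P,(.380,-.2485),27,-42)
E
```

```text
t: 10.35
tool_pos: [0.3819, -0.246, 0.3428]
tool_rot: [0.856, 1.399, -0.855]
contact_force: [-0.5, 0.0, -0.6]
opening: 0.0596
[ 0.38192858 -0.24602558  0.34281099] 27.03429401121991
n 440 centre [ 0.3791 -0.2481] dir 26.4 len 0.04 nstd 0.0017 z [0.2385 0.2675 0.2829]
```

View pics/w9.png

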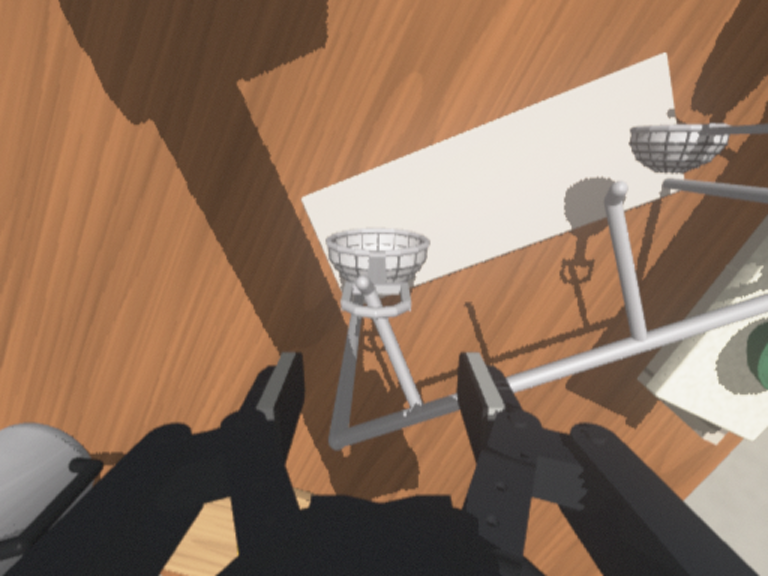

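```bash
python3 -m crank '[[[0,0,-0.01,-0.4],[0,0,-0.02,-0.4],[0,0,-0.03,-0.4],[0,0,-0.03,-0.4],[0,0,-0.03,-0.4]]]'
```

```text
t: 10.82
tool_pos: [0.3815, -0.2463, 0.3129]
tool_rot: [0.862, 1.396, -0.861]
contact_force: [0.1, -0.0, 0.1]
opening: 0.0601
```

```bash
python3 -m crank '[[[-0.0018,-0.0025,-0.015,0],[-0.0018,-0.0025,-0.035,0],[-0.0018,-0.0025,-0.055,0],[-0.0018,-0.0025,-0.07,0],[-0.0018,-0.0025,-0.075,0]]]'; python3 -m crank '[[[0,0,0,0],[0,0,0,0],[0,0,0,0],[0,0,0,0]]]' 0.3 50;python3 -m crank '[[[0,0,0,0],[0,0,0,0]]]';  python3 - <<'E'
from h import *
m=camera_model('wrist');im,d=get_image('wrist');save('w10.png',im,None,1.5)
E
```

```text
t: 11.23
tool_pos: [0.3792, -0.2486, 0.2368]
tool_rot: [0.862, 1.397, -0.861]
contact_force: [-0.6, 0.0, -0.9]
opening: 0.0599
t: 11.57
tool_pos: [0.3804, -0.2498, 0.2405]
tool_rot: [0.861, 1.392, -0.861]
contact_force: [0.5, 0.5, -1.6]
opening: 0.0388
t: 11.73
tool_pos: [0.3803, -0.2497, 0.2401]
tool_rot: [0.861, 1.392, -0.861]
contact_force: [-0.4, -0.2, 0.8]
opening: 0.0387
```

View pics/w10.png

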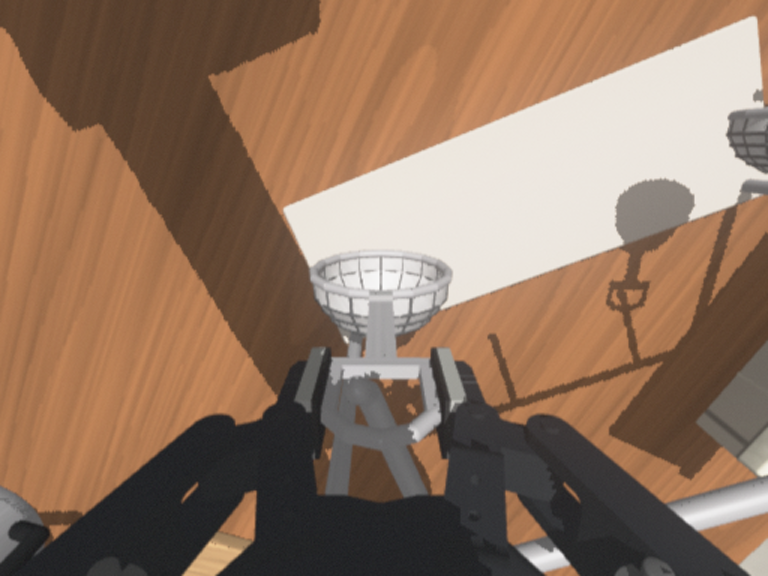

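```bash
python3 -m crank '[[[0,0,0.006,0],[0,0,0.012,0],[0,0,0.017,0],[0,0,0.017,0],[0,0,0.017,0]]]';  python3 -m crank '[[[-0.007,0.007,0.001,0],[-0.018,0.016,0.001,0],[-0.032,0.029,0.003,0],[-0.042,0.043,0.008,0],[-0.042,0.065,0.016,4]]]'; python3 -m crank '[[[0.002,0.03,0.005,6.5],[0.006,0.06,0.01,13],[0.014,0.09,0.012,19.5],[0.025,0.12,0.012,26],[0.036,0.15,0.012,32.5]]]'
python3 - <<'E'
from h import *
o=get_obs();M=R.from_rotvec(o['tool_rot']).as_matrix();print(o['tool_pos'],np.degrees(np.arctan2(M[1,1],M[0,1])))
E
```

```text
t: 12.2
tool_pos: [0.3802, -0.2496, 0.257]
tool_rot: [0.861, 1.392, -0.861]
contact_force: [-0.7, -0.0, -1.5]
opening: 0.0387
t: 12.62
tool_pos: [0.3363, -0.1842, 0.2711]
tool_rot: [0.809, 1.418, -0.81]
contact_force: [0.7, 1.2, -1.1]
opening: 0.0389
t: 13.03
tool_pos: [0.3741, -0.033, 0.2846]
tool_rot: [0.365, 1.538, -0.365]
contact_force: [1.7, -1.5, -2.2]
opening: 0.0393
[ 0.37406464 -0.03298088  0.28455122] 63.343025054458025
```

```bash
python3 -m crank '[[[0.015,0.035,0,6.5],[0.03,0.07,-0.005,13],[0.045,0.105,-0.01,19.5],[0.06,0.14,-0.015,26],[0.075,0.17,-0.02,27.2]]]';  python3 -m crank '[[[0.005,0.012,-0.004,0],[0.01,0.016,-0.007,0],[0.01,0.016,-0.007,0],[0.01,0.016,-0.007,0]]]'
python3 - <<'E'
from h import *
o=get_obs();M=R.from_rotvec(o['tool_rot']).as_matrix();print(o['tool_pos'],np.degrees(np.arctan2(M[1,1],M[0,1])))
m=camera_model('wrist');im,d=get_image('wrist');save('w11.png',im,None,1.5);P=unproj(m,d);Z=P[...,2]
t=o['tool_pos']
q=P[(abs(P[...,1]-t[1])<.0055)&(Z>.2)&(Z<t[2]-.012)&(abs(P[...,0]-t[0])<.02)]
for a in np.arange(.2,.25,.01):
    k=q[(q[:,2]>a)&(q[:,2]<a+.01)]
    if len(k): print('strap',a.round(2),np.median(k,0).round(4))
e=P[(abs(P[...,1]-t[1])>.009)&(abs(P[...,1]-t[1])<.015)&(Z>.24)&(Z<.275)&(abs(P[...,0]-t[0])<.02)]
print('eye low',np.percentile(e,[1,50,99],axis=0).round(4))
m=camera_model('scene');im,d=get_image('scene');save('s11.png',im,(200,100,360,220),5)
E
```

```text
t: 13.45
tool_pos: [0.4491, 0.1382, 0.2638]
tool_rot: [-0.008, 1.571, 0.008]
contact_force: [-0.4, -1.1, -0.6]
opening: 0.0389
t: 13.78
tool_pos: [0.4588, 0.1507, 0.2569]
tool_rot: [-0.003, 1.572, 0.002]
contact_force: [0.6, 1.0, -0.9]
opening: 0.0388
[0.45875572 0.15065013 0.25694447] 90.19891648713961
strap 0.2 [0.4551 0.1505 0.2052]
strap 0.21 [0.4553 0.1508 0.2149]
strap 0.22 [0.4554 0.1501 0.2253]
strap 0.23 [0.4555 0.1508 0.2354]
strap 0.24 [0.4555 0.1508 0.2427]
eye low [[0.4545 0.136  0.2549]
 [0.4565 0.1602 0.2605]
 [0.4611 0.1656 0.2722]]
```

View pics/w11.png

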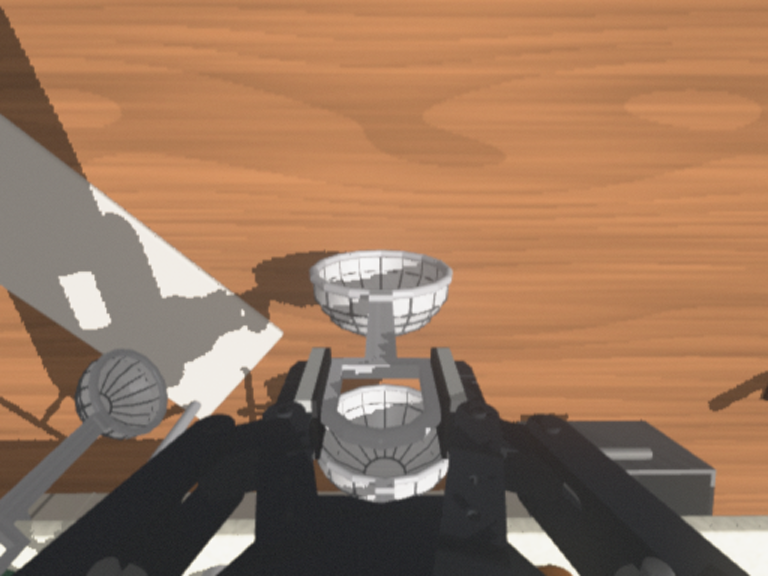

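View pics/s11.png

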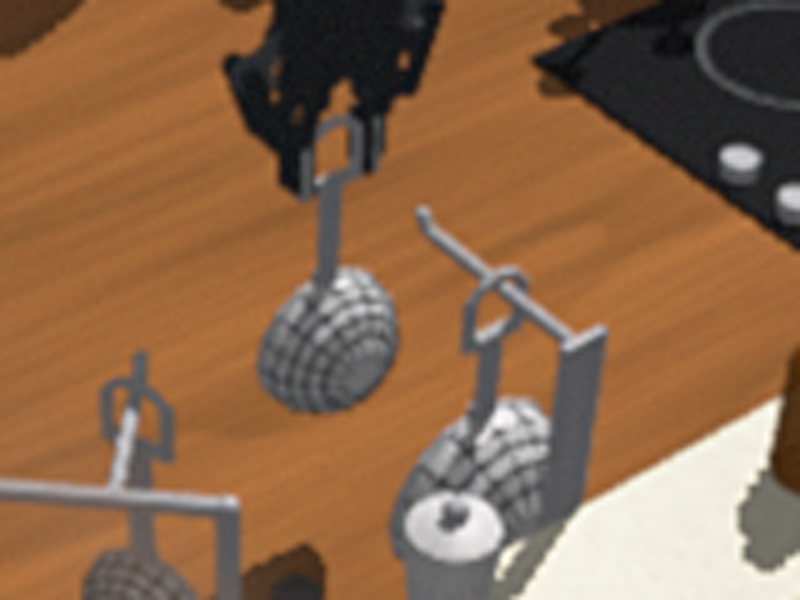

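```bash
python3 -m crank '[[[0.02,0.0025,0.001,0.4],[0.04,0.0025,0.001,0.4],[0.06,0.0025,0.001,0.4],[0.075,0.0025,0.001,0.4],[0.09,0.0025,0.001,0.4]]]';  python3 -m crank '[[[0.006,0,0,0],[0.007,0,0,0],[0.007,0,0,0]]]'
python3 - <<'E'
from h import *
o=get_obs();print(o['tool_pos'])
m=camera_model('wrist');im,d=get_image('wrist');save('w12.png',im,None,1.5)
m=camera_model('scene');im,d=get_image('scene');save('s12.png',im,(200,100,360,220),5)
E
```

```text
t: 14.3
tool_pos: [0.5499, 0.1525, 0.259]
tool_rot: [-0.007, 1.57, 0.007]
contact_force: [-0.0, 0.0, -1.4]
opening: 0.039
t: 14.55
tool_pos: [0.5558, 0.1533, 0.2586]
tool_rot: [-0.008, 1.571, 0.008]
contact_force: [-0.3, 0.7, -2.4]
opening: 0.0389
[0.55581152 0.15334687 0.25856979]
```

View pics/w12.png

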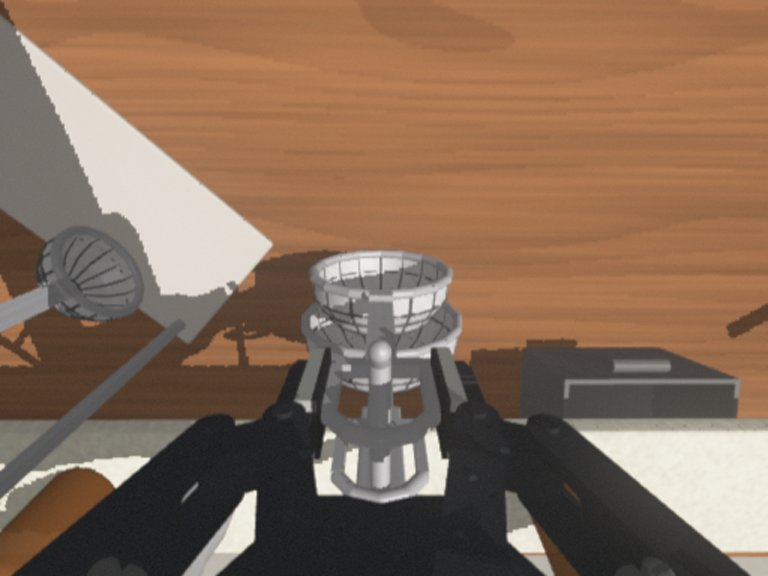

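View pics/s12.png

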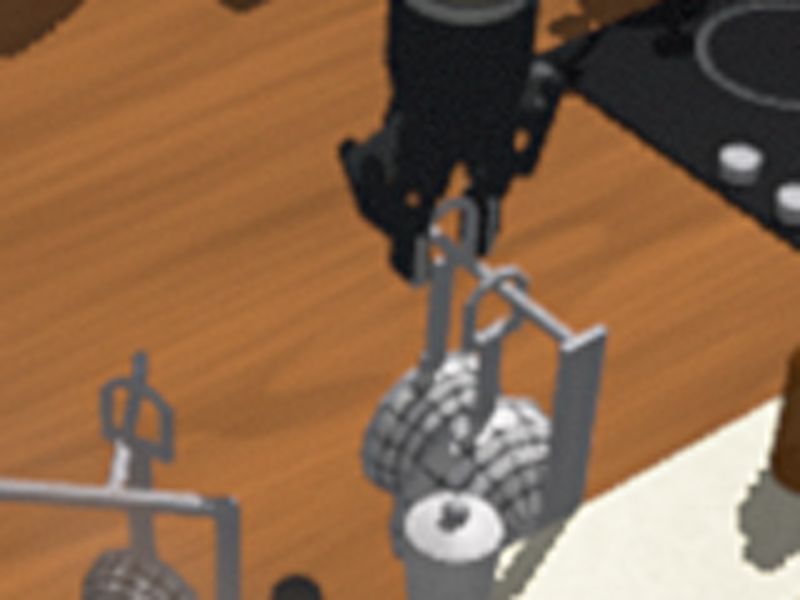

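```bash
python3 -m crank '[[[0,0,-0.004,0],[0,0,-0.008,0],[0,0,-0.012,0],[0,0,-0.0155,0],[0,0,-0.0155,0]]]';  python3 -m crank '[[[0.005,0,0,0],[0.01,0,0,0],[0.015,0,0,0],[0.02,0,0,0],[0.0255,0,0,0]]]'; python3 -m crank '[[[0,0,0,0],[0,0,0,0]]]'
python3 - <<'E'
from h import *
o=get_obs();print(o['tool_pos'])
m=camera_model('wrist');im,d=get_image('wrist');save('w13.png',im,None,1.5)
m=camera_model('scene');im,d=get_image('scene');save('s13.png',im,(200,100,360,220),5)
E
```

```text
t: 15.07
tool_pos: [0.5552, 0.1541, 0.2413]
tool_rot: [-0.009, 1.573, 0.009]
contact_force: [-1.1, -0.2, -2.0]
opening: 0.0391
t: 15.48
tool_pos: [0.5823, 0.1541, 0.243]
tool_rot: [-0.009, 1.57, 0.009]
contact_force: [0.4, 0.3, -1.9]
opening: 0.0385
t: 15.65
tool_pos: [0.5818, 0.1541, 0.2427]
tool_rot: [-0.009, 1.571, 0.009]
contact_force: [-0.1, 0.5, -2.1]
opening: 0.0387
[0.58183488 0.15406949 0.24271753]
```

View pics/w13.png

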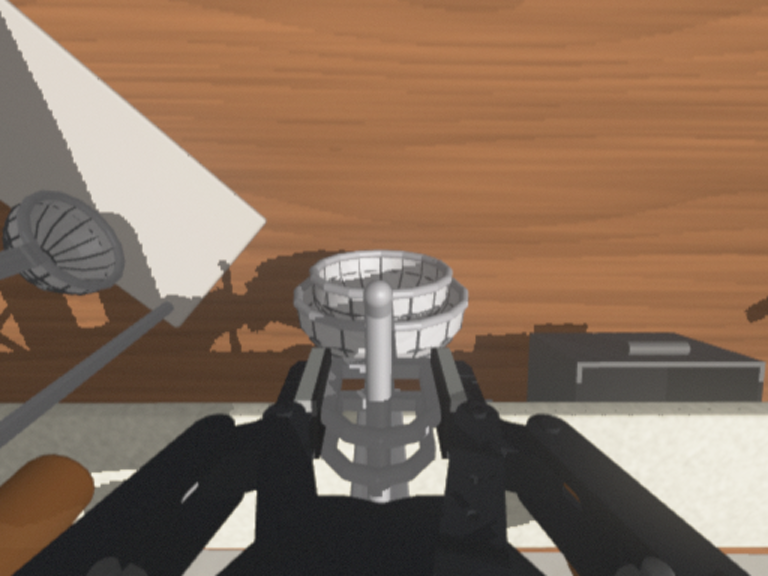

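View pics/s13.png

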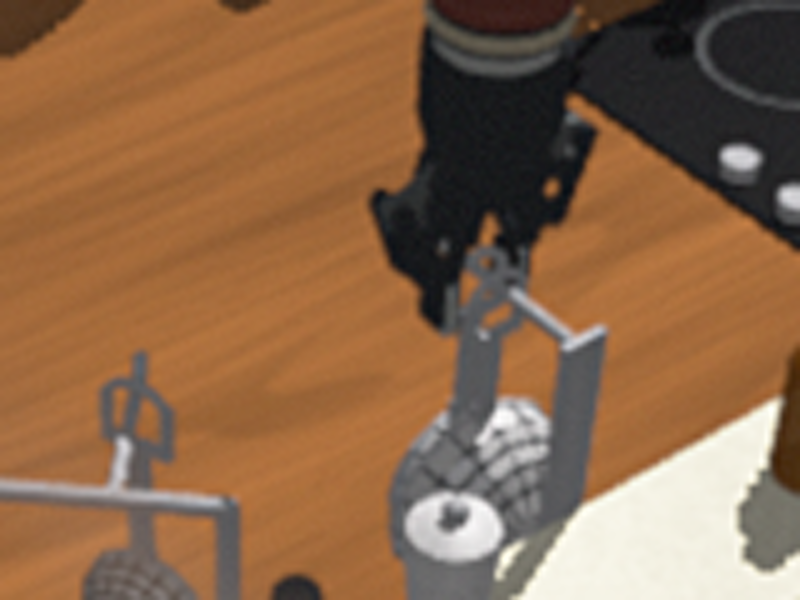

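```bash
python3 -m crank '[[[0,-0.0012,-0.001,0],[0,-0.0012,-0.0015,0],[0,-0.0012,-0.0015,0]]]';python3 -m crank '[[[0,0,-0.001,0],[0,0,-0.001,0],[0,0,-0.001,0]]]';python3 -m crank '[[[0,0,-0.001,0],[0,0,-0.001,0],[0,0,-0.001,0]]]'
```

```text
t: 16.0
tool_pos: [0.5812, 0.1529, 0.2411]
tool_rot: [-0.009, 1.571, 0.009]
contact_force: [0.4, 0.4, -1.6]
opening: 0.0387
t: 16.25
tool_pos: [0.5815, 0.1529, 0.2403]
tool_rot: [-0.009, 1.571, 0.009]
contact_force: [0.3, 0.0, -1.9]
opening: 0.039
t: 16.5
tool_pos: [0.5816, 0.153, 0.24]
tool_rot: [-0.009, 1.57, 0.009]
contact_force: [-1.8, -0.3, 1.3]
opening: 0.0388
```

```bash
python3 -m crank '[[[0,0,0.0005,0],[0,0,0.0005,0]]]';python3 -m crank '[[[0,0,0,0],[0,0,0,0],[0,0,0,0],[0,0,0,0]]]' 0.7
python3 - <<'E'
from h import *
print(get_obs()['tool_pos'])
m=camera_model('wrist');im,d=get_image('wrist');save('w14.png',im,None,1.5)
E
```

```text
t: 16.67
tool_pos: [0.5816, 0.1529, 0.24]
tool_rot: [-0.009, 1.57, 0.009]
contact_force: [-0.9, -0.3, 0.3]
opening: 0.0392
t: 17.0
tool_pos: [0.5815, 0.1529, 0.2397]
tool_rot: [-0.009, 1.571, 0.009]
contact_force: [-0.4, -0.6, -0.5]
opening: 0.0595
[0.58151416 0.15293859 0.23972019]
```

View pics/w14.png

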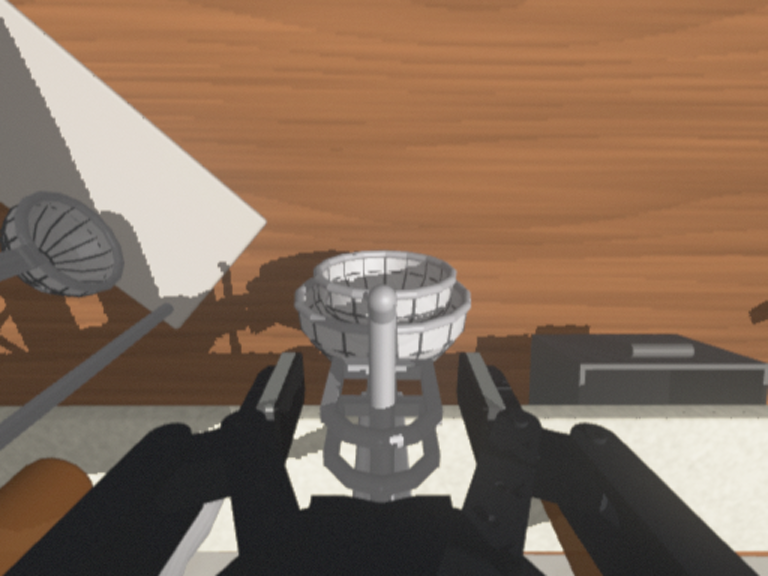

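```bash
python3 -m crank '[[[0,0,0.015,0],[0,0,0.04,0],[0,0,0.075,0],[-0.005,-0.01,0.1,-3],[-0.01,-0.02,0.11,-9]]]';python3 -m crank '[[[0,-0.03,0,-6.5],[0,-0.06,0,-13],[-0.005,-0.09,0,-19.5],[-0.01,-0.12,0,-26],[-0.01,-0.15,0,-33]]]';python3 -m crank '[[[0,-0.02,0,-7],[0,-0.03,0,-14],[0,-0.03,0,-20],[0,-0.03,0,-21],[0,-0.03,0,-21]]]'
python3 - <<'E'
from eye import *
o=get_obs();M=R.from_rotvec(o['tool_rot']).as_matrix();print(o['tool_pos'],np.degrees(np.arctan2(M[1,1],M[0,1])))
m=camera_model('wrist');im,d=get_image('wrist');save('w15.png',im,None,1.5);P=unproj(m,d);eye(P,(.560,-.0485),27,-42)
m=camera_model('top');im,d=get_image('top');save('t15.png',im,(150,60,350,260),3)
E
```

```text
t: 17.47
tool_pos: [0.5728, 0.1332, 0.3568]
tool_rot: [0.117, 1.559, -0.115]
contact_force: [0.0, -0.7, 0.3]
opening: 0.0598
t: 17.88
tool_pos: [0.561, -0.0183, 0.3516]
tool_rot: [0.569, 1.493, -0.568]
contact_force: [0.5, 0.5, 0.4]
opening: 0.0594
t: 18.3
tool_pos: [0.5616, -0.0472, 0.351]
tool_rot: [0.846, 1.399, -0.845]
contact_force: [-0.1, 1.0, -0.3]
opening: 0.06
[ 0.56160778 -0.04719844  0.35095272] 27.744539593245666
n 419 centre [ 0.5599 -0.0476] dir 26.4 len 0.0399 nstd 0.0018 z [0.2387 0.2656 0.2826]
```

View pics/w15.png

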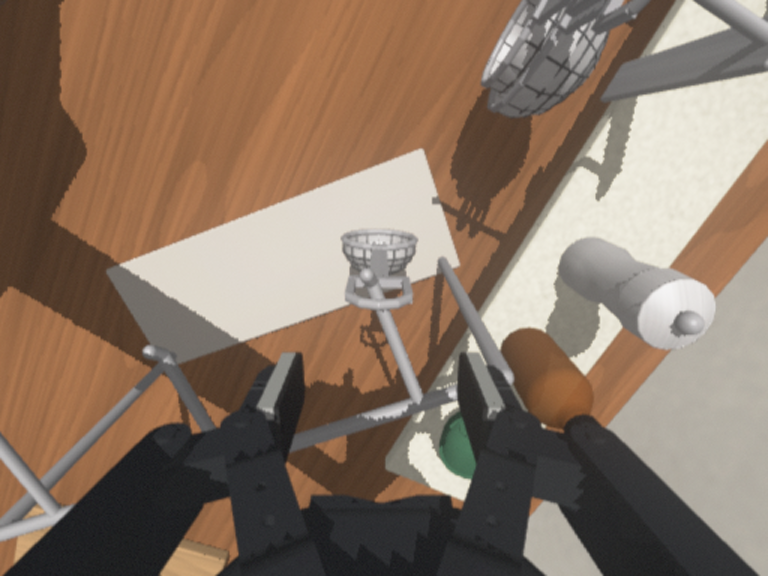

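View pics/t15.png

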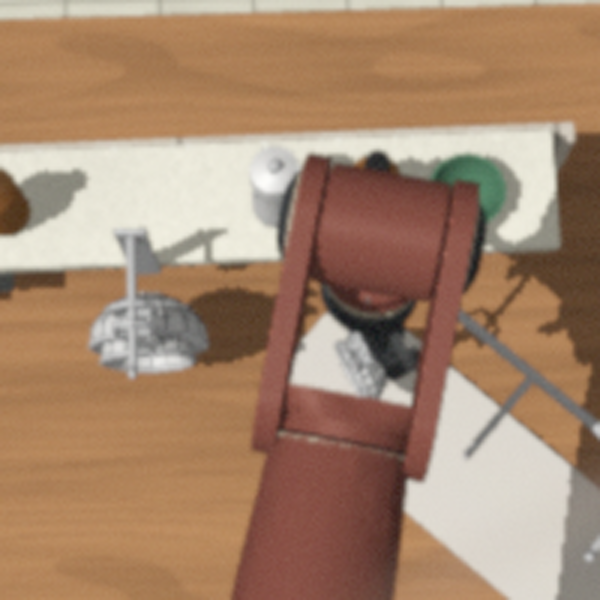

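```bash
python3 -m crank '[[[-0.001,-0.001,-0.015,-0.8],[-0.001,-0.001,-0.035,-0.8],[-0.001,-0.001,-0.055,-0.8],[-0.001,-0.001,-0.075,-0.8],[-0.001,-0.001,-0.085,-0.8]]]'; python3 -m crank '[[[0,0,-0.01,0],[0,0,-0.02,0],[0,0,-0.028,0],[0,0,-0.028,0],[0,0,-0.028,0]]]'
```

```text
t: 18.82
tool_pos: [0.5589, -0.0474, 0.2605]
tool_rot: [0.856, 1.401, -0.859]
contact_force: [0.3, 0.1, -1.2]
opening: 0.0595
t: 19.23
tool_pos: [0.5606, -0.0481, 0.2368]
tool_rot: [0.857, 1.395, -0.857]
contact_force: [0.1, 0.0, 0.3]
opening: 0.0595
```

```bash
python3 -m crank '[[[0,0,0.001,0],[0,0,0.001,0],[0,0,0.001,0],[0,0,0.001,0]]]' 0.3 50;python3 -m crank '[[[0,0,0,0],[0,0,0,0]]]';  python3 - <<'E'
from h import *
m=camera_model('wrist');im,d=get_image('wrist');save('w16.png',im,None,1.5)
E
```

```text
t: 19.57
tool_pos: [0.5613, -0.0483, 0.2394]
tool_rot: [0.858, 1.393, -0.856]
contact_force: [-0.0, 1.1, 3.0]
opening: 0.0389
t: 19.73
tool_pos: [0.5613, -0.0483, 0.2393]
tool_rot: [0.858, 1.393, -0.856]
contact_force: [0.8, -0.0, 5.0]
opening: 0.0388
```

View pics/w16.png

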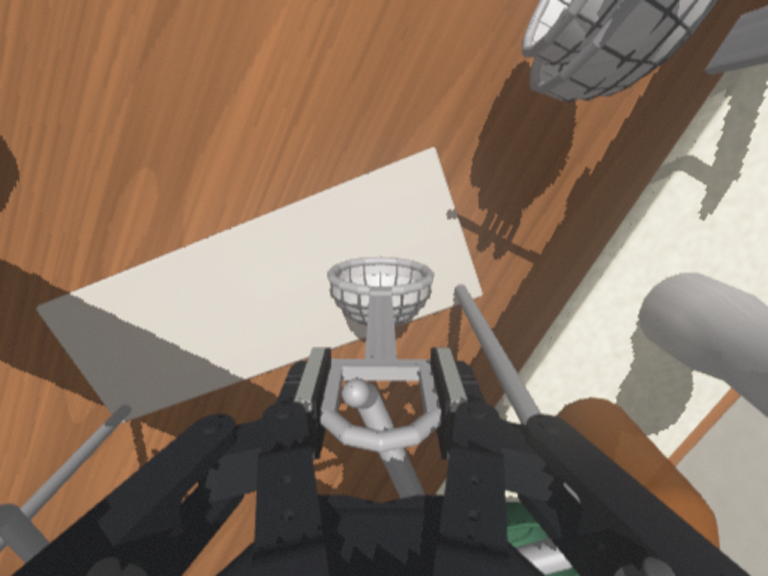

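```bash
python3 -m crank '[[[0,0,0.005,0],[0,0,0.011,0],[0,0,0.017,0],[0,0,0.017,0],[0,0,0.017,0]]]';  python3 -m crank '[[[-0.007,0.007,0.001,0],[-0.018,0.016,0.001,0],[-0.034,0.031,0.002,0],[-0.055,0.045,0.006,0],[-0.08,0.058,0.01,4]]]'; python3 -m crank '[[[-0.025,0.015,0.003,6.5],[-0.04,0.038,0.006,13],[-0.045,0.066,0.006,19.5],[-0.045,0.096,0.006,26],[-0.042,0.116,0.003,32.5]]]'
python3 - <<'E'
from h import *
o=get_obs();M=R.from_rotvec(o['tool_rot']).as_matrix();print(o['tool_pos'],np.degrees(np.arctan2(M[1,1],M[0,1])))
E
```

```text
t: 20.2
tool_pos: [0.5606, -0.0481, 0.2551]
tool_rot: [0.857, 1.395, -0.857]
contact_force: [-0.6, 0.5, -1.0]
opening: 0.0389
t: 20.62
tool_pos: [0.4791, 0.0109, 0.2638]
tool_rot: [0.803, 1.42, -0.804]
contact_force: [-0.9, 0.8, -0.3]
opening: 0.0389
t: 21.03
tool_pos: [0.4372, 0.1282, 0.2684]
tool_rot: [0.36, 1.54, -0.358]
contact_force: [0.4, 0.7, -0.4]
opening: 0.039
[0.43721106 0.128166   0.26836552] 63.75686361718141
```

```bash
python3 -m crank '[[[0.004,0.007,-0.003,6.5],[0.008,0.014,-0.006,13],[0.012,0.021,-0.009,19.5],[0.015,0.025,-0.011,26],[0.015,0.025,-0.011,26.8]]]';  python3 -m crank '[[[0,0,0,0],[0,0,0,0],[0,0,0,0]]]'
python3 - <<'E'
from h import *
o=get_obs();M=R.from_rotvec(o['tool_rot']).as_matrix();print(o['tool_pos'],np.degrees(np.arctan2(M[1,1],M[0,1])))
m=camera_model('wrist');im,d=get_image('wrist');save('w17.png',im,None,1.5);P=unproj(m,d);Z=P[...,2]
t=o['tool_pos']
q=P[(abs(P[...,1]-t[1])<.0055)&(Z>.2)&(Z<t[2]-.012)&(abs(P[...,0]-t[0])<.02)]
for a in np.arange(.2,.25,.01):
    k=q[(q[:,2]>a)&(q[:,2]<a+.01)]
    if len(k): print('strap',a.round(2),np.median(k,0).round(4))
e=P[(abs(P[...,1]-t[1])>.009)&(abs(P[...,1]-t[1])<.015)&(Z>.24)&(Z<.275)&(abs(P[...,0]-t[0])<.02)]
print('eye low',np.percentile(e,[1,50,99],axis=0).round(4))
m=camera_model('scene');im,d=get_image('scene');save('s17.png',im,(200,100,360,220),5)
E
```

```text
t: 21.45
tool_pos: [0.4526, 0.1517, 0.2556]
tool_rot: [-0.005, 1.573, 0.005]
contact_force: [0.3, 0.0, -1.8]
opening: 0.0389
t: 21.7
tool_pos: [0.4533, 0.1507, 0.2569]
tool_rot: [-0.001, 1.571, 0.001]
contact_force: [0.7, 0.5, -0.1]
opening: 0.0392
[0.45326581 0.15071403 0.25694837] 90.05280313341225
strap 0.2 [0.4504 0.1502 0.2054]
strap 0.21 [0.4504 0.1509 0.2153]
strap 0.22 [0.4505 0.1509 0.225 ]
strap 0.23 [0.4505 0.1502 0.2349]
strap 0.24 [0.4506 0.1515 0.2425]
eye low [[0.4494 0.1361 0.2555]
 [0.4515 0.1603 0.2611]
 [0.456  0.1656 0.2733]]
```

View pics/w17.png

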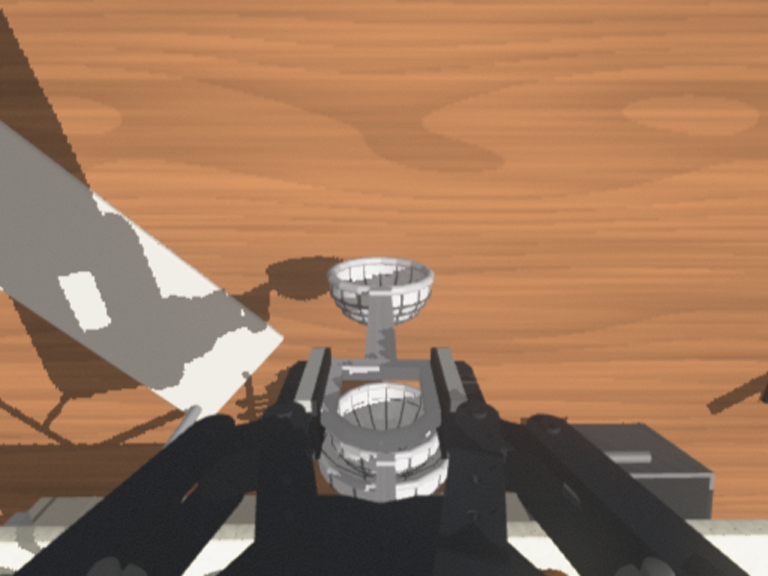

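View pics/s17.png

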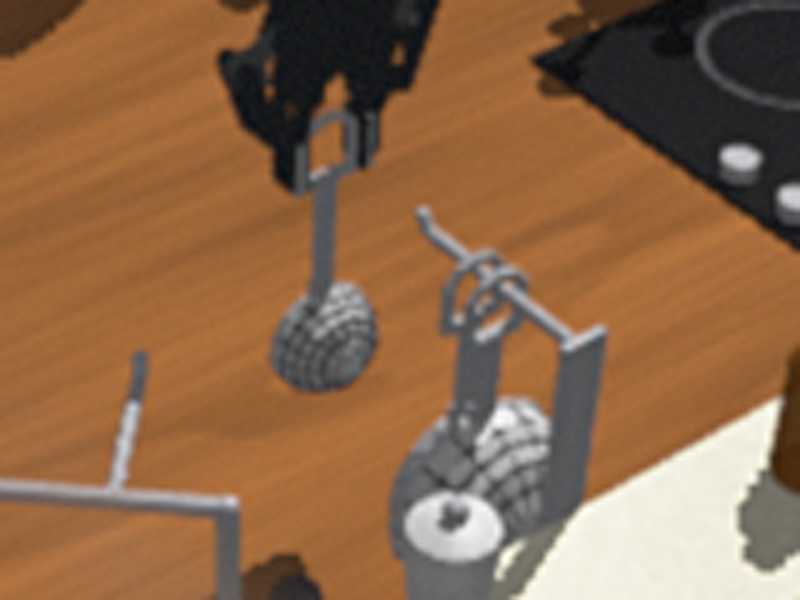

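```bash
python3 -m crank '[[[0.02,0.0023,0.001,0.5],[0.04,0.0023,0.001,0.5],[0.06,0.0023,0.001,0.5],[0.075,0.0023,0.001,0.5],[0.09,0.0023,0.001,0.5]]]';  python3 -m crank '[[[0.006,0,0,0],[0.0085,0,0,0],[0.0085,0,0,0],[0.0085,0,0,0]]]'
python3 - <<'E'
from h import *
o=get_obs();print(o['tool_pos'])
m=camera_model('wrist');im,d=get_image('wrist');save('w18.png',im,None,1.5)
m=camera_model('scene');im,d=get_image('scene');save('s18.png',im,(200,100,360,220),5)
E
```

```text
t: 22.22
tool_pos: [0.5444, 0.1529, 0.2578]
tool_rot: [-0.008, 1.571, 0.008]
contact_force: [0.4, -0.5, -1.4]
opening: 0.0386
t: 22.55
tool_pos: [0.5515, 0.1532, 0.2578]
tool_rot: [-0.009, 1.571, 0.009]
contact_force: [0.4, 1.2, -0.5]
opening: 0.0385
[0.55148466 0.15317178 0.25779397]
```

View pics/w18.png

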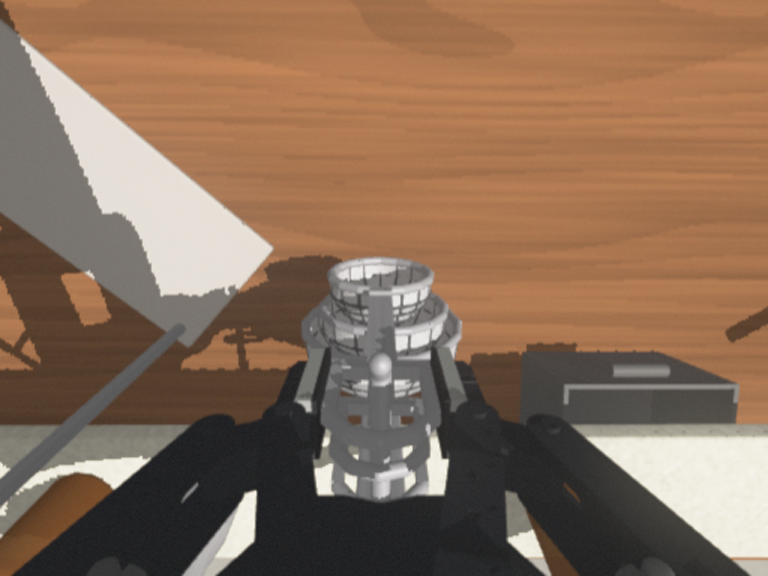

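View pics/s18.png

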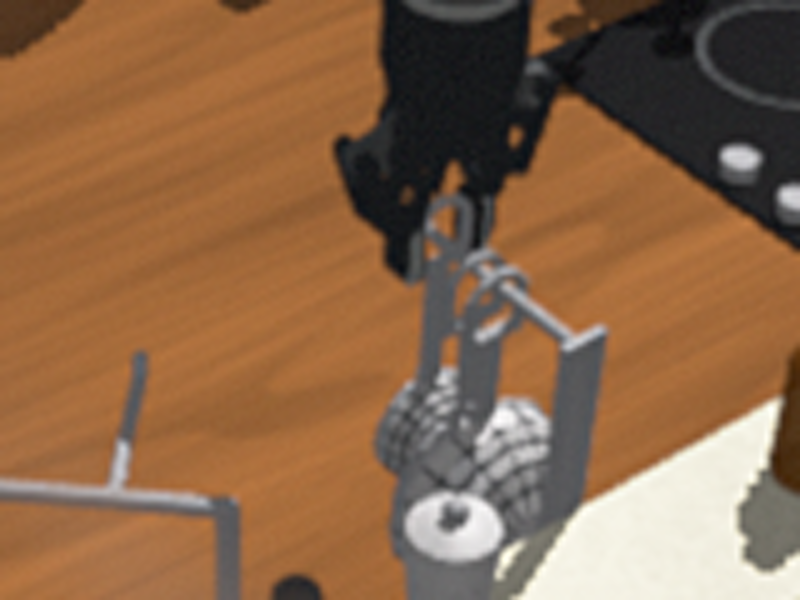

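```bash
python3 -m crank '[[[0,0,-0.004,0],[0,0,-0.008,0],[0,0,-0.012,0],[0,0,-0.015,0],[0,0,-0.015,0]]]';  python3 -m crank '[[[0.003,-0.0003,0,0],[0.006,-0.0003,0,0],[0.009,-0.0003,0,0],[0.012,-0.0003,0,0],[0.012,-0.0003,0,0]]]'; python3 -m crank '[[[0,0,-0.001,0],[0,0,-0.001,0],[0,0,-0.001,0]]]'
python3 - <<'E'
from h import *
o=get_obs();print(o['tool_pos'])
m=camera_model('wrist');im,d=get_image('wrist');save('w19.png',im,None,1.5)
E
```

```text
t: 23.07
tool_pos: [0.5513, 0.1531, 0.2414]
tool_rot: [-0.009, 1.573, 0.009]
contact_force: [0.6, 0.3, -2.9]
opening: 0.0391
t: 23.48
tool_pos: [0.5647, 0.1529, 0.243]
tool_rot: [-0.009, 1.57, 0.009]
contact_force: [-0.6, 0.1, -0.5]
opening: 0.0388
t: 23.73
tool_pos: [0.5639, 0.1529, 0.2417]
tool_rot: [-0.009, 1.571, 0.009]
contact_force: [0.1, -0.4, -1.3]
opening: 0.0387
[0.56388058 0.15291222 0.24166585]
```

View pics/w19.png

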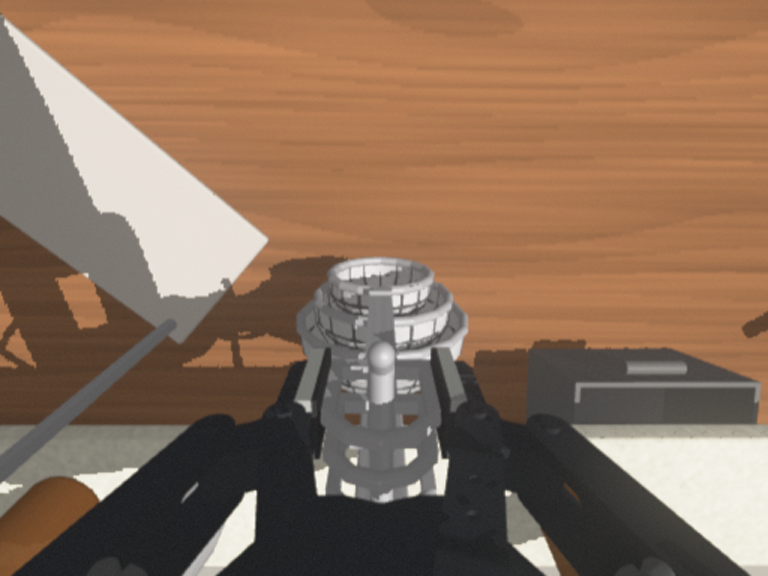

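```bash
python3 -m crank '[[[0,0,-0.001,0],[0,0,-0.001,0],[0,0,-0.001,0]]]';python3 -m crank '[[[0,0,-0.001,0],[0,0,-0.001,0],[0,0,-0.001,0]]]'
```

```text
t: 24.03
tool_pos: [0.5639, 0.1529, 0.2407]
tool_rot: [-0.009, 1.571, 0.009]
contact_force: [-0.2, -0.7, -0.4]
opening: 0.0389
t: 24.28
tool_pos: [0.564, 0.1529, 0.2397]
tool_rot: [-0.009, 1.571, 0.009]
contact_force: [-0.2, -0.6, -0.1]
opening: 0.0391
```

```bash
python3 -m crank '[[[0,0,-0.0007,0],[0,0,-0.0007,0],[0,0,-0.0007,0]]]'
python3 - <<'E'
from h import *
for i in range(1): print(get_obs()['contact_force'])
E
```

```text
t: 24.53
tool_pos: [0.5641, 0.153, 0.2395]
tool_rot: [-0.009, 1.57, 0.009]
contact_force: [-0.3, -0.2, 0.1]
opening: 0.0389
[-0.30524241 -0.232619    0.13067746]
```

```bash
python3 -m crank '[[[0,0,0,0],[0,0,0,0],[0,0,0,0],[0,0,0,0]]]' 0.7
python3 - <<'E'
from h import *
print(get_obs()['tool_pos'])
m=camera_model('wrist');im,d=get_image('wrist');save('w20.png',im,None,1.5)
E
```

```text
t: 24.87
tool_pos: [0.564, 0.1529, 0.2391]
tool_rot: [-0.009, 1.571, 0.009]
contact_force: [-1.0, 0.1, -0.3]
opening: 0.0599
[0.56402113 0.15292337 0.23909627]
```

View pics/w20.png

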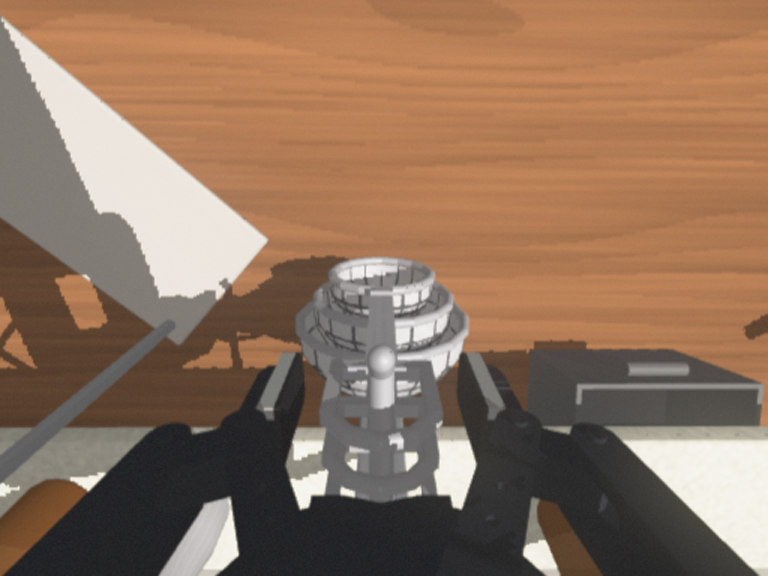

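All three hang on the bar and the fingers are clear. Next I rise, back away and check.

```bash
python3 -m crank '[[[0,0,0.012,0],[0,0,0.035,0],[0,0,0.065,0],[0,0,0.095,0],[0,0,0.11,0]]]'; python3 -m crank '[[[-0.03,-0.005,0,0],[-0.06,-0.01,0,0],[-0.09,-0.02,0,0],[-0.12,-0.03,0,0],[-0.14,-0.03,0,0]]]'; python3 -m crank '[[[-0.0,-0.0,0,0],[0,0,0,0],[0,0,0,0],[0,0,0,0],[0,0,0,0]]]'
python3 - <<'E'
from h import *
o=get_obs();print(o['tool_pos'],o['t'])
for n,c in dict(scene=(180,100,380,260),top=(150,60,350,260)).items():
    m=camera_model(n);im,d=get_image(n);save(n[0]+'21.png',im,c,3)
    np.save(f'pics/{n}21P.npy',unproj(m,d))
m=camera_model('wrist');im,d=get_image('wrist');save('w21.png',im,None,1.5);np.save('pics/w21P.npy',unproj(m,d))
P=np.load('pics/top0P.npy');Q=np.load('pics/top21P.npy')
P2=np.load('pics/top21P.npy')
D=abs(P[...,2]-Q[...,2]);D[:, :][(P[...,0]<.655)]=0
ys,xs=np.nonzero((D>.03)[60:165,85:345]);print('changed shelf px',len(xs), np.median(ys)+60 if len(xs) else '',np.median(xs)+85 if len(xs) else '')
for name in ['scene','top','w']:
    Q=np.load(f'pics/{name}21P.npy').reshape(-1,3)
    h=Q[(abs(Q[:,1]-.153)>.008)&(abs(Q[:,1]-.153)<.021)&(Q[:,2]>.262)&(Q[:,2]<.29)&(Q[:,0]>.54)&(Q[:,0]<.62)]
    hist,e=np.histogram(h[:,0],np.arange(.54,.621,.003));print(name,[(round(a,3),int(b)) for a,b in zip(e,hist)])
E
```

```text
t: 25.33
tool_pos: [0.5651, 0.1531, 0.3548]
tool_rot: [-0.008, 1.564, 0.01]
contact_force: [0.9, -0.6, 2.0]
opening: 0.0598
t: 25.75
tool_pos: [0.4221, 0.122, 0.3494]
tool_rot: [-0.009, 1.571, 0.008]
contact_force: [-0.0, -0.1, -0.4]
opening: 0.0598
t: 26.17
tool_pos: [0.4246, 0.1229, 0.3488]
tool_rot: [-0.009, 1.572, 0.009]
contact_force: [0.5, -0.1, -0.3]
opening: 0.0599
[0.42459145 0.12294183 0.34879252] 26.1667
changed shelf px 232 159.0 200.5
scene [(np.float64(0.54), 0), (np.float64(0.543), 0), (np.float64(0.546), 0), (np.float64(0.549), 0), (np.float64(0.552), 0), (np.float64(0.555), 0), (np.float64(0.558), 0), (np.float64(0.561), 5), (np.float64(0.564), 12), (np.float64(0.567), 10), (np.float64(0.57), 0), (np.float64(0.573), 0), (np.float64(0.576), 2), (np.float64(0.579), 8), (np.float64(0.582), 18), (np.float64(0.585), 4), (np.float64(0.588), 0), (np.float64(0.591), 0), (np.float64(0.594), 2), (np.float64(0.597), 10), (np.float64(0.6), 18), (np.float64(0.603), 4), (np.float64(0.606), 0), (np.float64(0.609), 0), (np.float64(0.612), 0), (np.float64(0.615), 0)]
top [(np.float64
[... 540 characters left out ...]
 (np.float64(0.609), 0), (np.float64(0.612), 0), (np.float64(0.615), 0)]
w [(np.float64(0.54), 0), (np.float64(0.543), 0), (np.float64(0.546), 0), (np.float64(0.549), 0), (np.float64(0.552), 0), (np.float64(0.555), 0), (np.float64(0.558), 81), (np.float64(0.561), 112), (np.float64(0.564), 10), (np.float64(0.567), 0), (np.float64(0.57), 0), (np.float64(0.573), 0), (np.float64(0.576), 17), (np.float64(0.579), 3), (np.float64(0.582), 0), (np.float64(0.585), 0), (np.float64(0.588), 0), (np.float64(0.591), 0), (np.float64(0.594), 0), (np.float64(0.597), 0), (np.float64(0.6), 0), (np.float64(0.603), 0), (np.float64(0.606), 0), (np.float64(0.609), 0), (np.float64(0.612), 0), (np.float64(0.615), 0)]
```

View pics/s21.png

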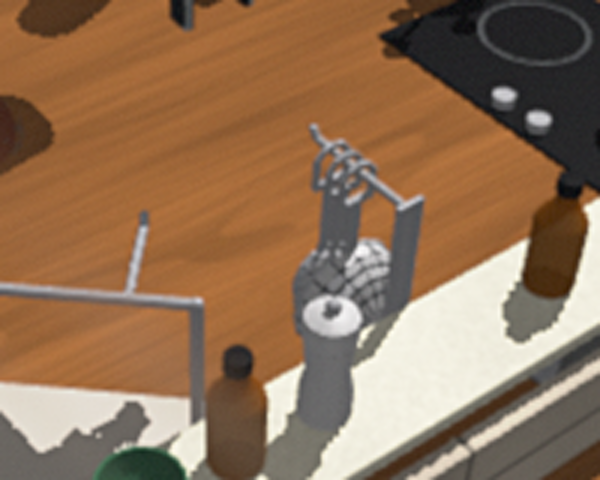

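View pics/t21.png

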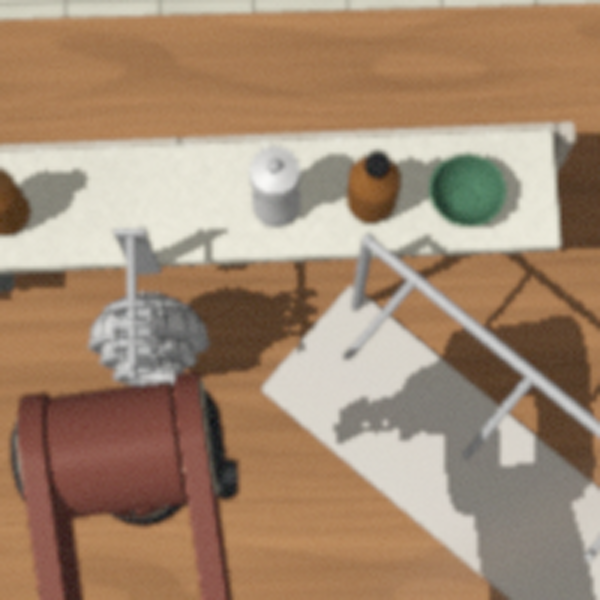

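View pics/w21.png

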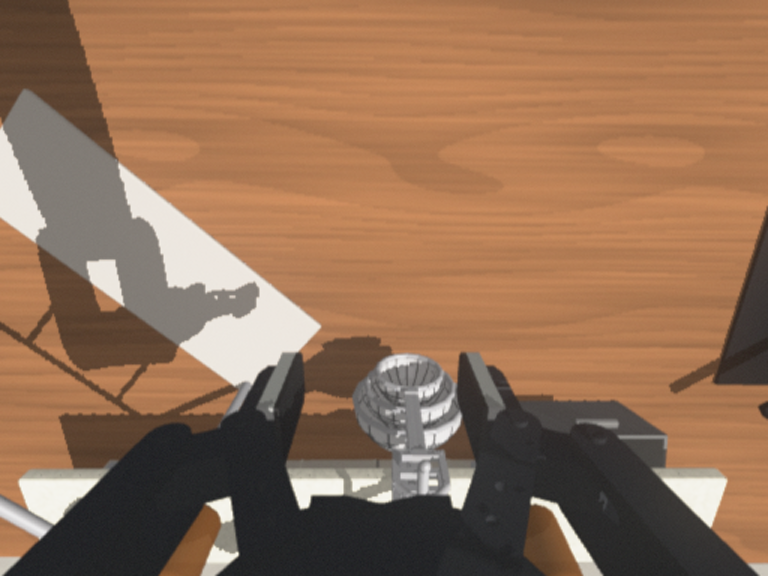

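```bash
python3 -c "
from station import *
print(get_obs()['t'], finish_job())"
```

```text
the job is handed in; nothing more can be done
26.3167 None
```

All three strainers are off the drip rack and on the long hook, hung in the order large, medium, small. Each has its mouth facing outwards and its dome inside the bowl behind. I let each one hang free before fetching the next, and handed the job in at 26.3 s of the 72 s allowed.

**Spacing:** the scene and top camera depth agree on the eye positions within about 2 mm. The large eye is about 69 mm from the root, and the next two are each about 17–18 mm nearer the tip.

**Forces:** readings stayed within about 4 N of net load while setting the strainers on the hook. They reached about 6 N while gripping on the rack.

**Shelf and robot:** the final pictures show the rack arms empty and the grinder, bowl and bottles looking unmoved. The gripper was open and well clear when I handed in.

**Checks that disagreed:**
- The shelf comparison flagged 232 changed pixels. They centre on the hook and the hung strainers, not on the things on the shelf.
- One +2 N vertical reading appeared as the arm rose from the last release. I took it as the arm's motion; the pictures afterwards show all three still hanging.
- The wrist depth did not pick up the large eye in the last check. Its position there rests on the other two cameras.

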